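Make up a pipe spool kit in its cradle tray

TASK

Make up the pipe kit in the grey tray: set each of the two elbows, the tee and one nipple down fully seated and centred in the cradle shaped for it. Take the nipple from the stop of the sloped track, so that the next one rolls down to the stop and stays on the track.

Things in the scene. Friction and masses are not known exactly. Their poses are not given: they have to be found in the camera images.
- small_elbow: Smaller of two 90 degree steel pipe elbows lying flat (pale). Footprint 52 x 52, tube 27 mm thick = height; 0.17 kg. Origin: centre of footprint, on the underside; z up. Open ends: at (-26, -13) mm facing -x, and at (13, 26) mm facing +y; outside of the bend towards (+x, -y). Middle of the bend at (1.5, -1.5) mm, 27 mm wide along the diagonal (1, -1).
- large_elbow: Larger of the two elbows (rusty brown). Footprint 63 x 63, tube 34 mm thick = height; 0.28 kg. Origin: centre of footprint, on the underside; z up. Open ends: at (-31.5, -15) mm facing -x, and at (15, 31.5) mm facing +y; outside of the bend towards (+x, -y). Middle of the bend at (1.5, -1.5) mm, 34 mm wide along the diagonal (1, -1).
- tee: Steel pipe tee (pale) lying flat, 50 x 72 x 27 mm, tubes 27 mm thick, 0.3 kg. Origin: centre of footprint, on the underside; z up. The 72 mm run lies along its y with its axis at x = -11.5 mm; the branch points to its +x and ends at x = 25 mm. At y = 0 it is 50 mm wide along x, from the back of the run to the face of the branch.
- nipple_1: Straight steel pipe nipple, 27 mm diameter, 50 mm long, 0.085 kg, lying against the stop at the low end of the sloped track. Origin: its centre, on the pipe axis; its y is the pipe axis, level across the track (x and z turn as it rolls). The next nipple touches it uphill, but both its ends stand free beyond the track, so it can be taken by its two ends.
- nipple_2: The next nipple up the track, same size (a third lies behind it). When nipple_1 is lifted away it rolls down to the stop by itself and stays there. Origin: its centre; y along the pipe.
- nipple_track: Fixed steel gravity track on a foot plate 185 x 80 x 8 mm; 0.1 m high. Origin: on the bench below the centre of a nipple at the stop, whose axis is 62 mm above the bench. x points uphill (11 degrees), y across. At the stop the floor is a tongue 24 mm wide with a 24 mm stop lip; from 20 mm uphill of the origin on, a channel 58 mm wide with 20 mm side walls.
- cradle_small_elbow: Fixed cradle for the small elbow, on the grey tray: plate 84 x 84 x 6 mm, two black end seats at right angles, each with a sloped outer curb and end stop (11.5 mm high, 2 mm play), and a 14 mm post under mid-bend. Origin: centre of the plate's underside; z up. The seated elbow has its origin 18 mm straight above this origin and the same yaw. Both sides of mid-bend stay open.
- cradle_large_elbow: Fixed cradle for the large elbow, on the tray: plate 100 x 100 x 6 mm, two black end seats at right angles, each with a sloped outer curb and end stop (15 mm high, 2 mm play), and a 14 mm post under mid-bend. Origin: centre of the plate's underside; z up. The seated elbow has its origin 18 mm straight above this origin and the same yaw. Both sides of mid-bend stay open.
- cradle_tee: Fixed cradle for the tee, on the tray: plate 84 x 84 x 6 mm, three black V-sided saddles 11.5 mm deep, 33 mm wide at the mouth: two in line along y (at x = -11.5 mm, for the run), one at +x (for the branch). Origin: centre of the plate's underside; z up. The seated tee has its origin 18 mm straight above this origin and the same yaw. Open at the tee's back and branch end.
- cradle_nipple: Fixed cradle for one nipple, on the tray: plate 60 x 60 x 6 mm, two black V-sided saddles in line along y, from y = -17 to +17 mm, 33 mm wide at the mouth. Origin: centre of the plate's underside; z up. The nipple lies along y, either way round, its centre 31.5 mm straight above this origin, its ends 8 mm beyond the saddles. A fixed bench vice, 0.2 m high, stands between tray and track.
Things that resemble listed ones, but are neither listed nor needed, are in the scene too. What is shaped like the nipple_2 but blue or brown is not meant.

How it is judged:
By the outcome, as a careful person would: the job done as asked, in the order asked, and still so for the second after the job is handed in, with the robot touching nothing.
It also fails if it takes over 141 s, if anything falls off the work surface, if the arm or the gripper's body presses on something with over 40 N, if the wrist force passes 120 N, or if a joint passes its speed limit or range.

ROBOT

A 6-joint arm with a two-finger parallel gripper is mounted at the origin on a cart in front of the work surface, level with it; the furniture and walls round the work are solid. World frame = base frame: x ahead of the robot, y to its left, z up, the work surface at z = 0. Lengths are in m, angles in rad, forces in N, time in s.
With the tool pointing down it reaches from about 0.35 to 0.925 m from the base axis. Payload 6.4 kg.
Tool frame: the origin (TCP) lies between the finger pads; the fingertips stand 19 mm ahead of it and the grasp point (between the pads) is the TCP (robot.tip_extent is the distance from the TCP to the fingertips, in m); z points along the fingers, y is the direction in which the jaws open and shut (so a half turn about z gives the same grasp; the last joint's range is limited). The gripper opens to 94 mm and grips with 3 to 60 N. Pads are 16 mm wide; open, the fingers measure 119 mm over their backs; the gripper's body (75 mm by 177 mm) begins 78 mm behind the grasp point.
Start: joints at [-0.174, 0.245, 1.558, -0, 1.339, -0.174], TCP at [0.65, 0, 0.224] pointing down, gripper open.
Joint ranges: [-3.13, 3.13], [-1.02, 2.26], [0.13, 2.54], [-0.95, 4.09], [0.21, 2.88], [-2.74, 2.74]. Speed limits (rad/s): [2.57, 2.57, 3.14, 3.14, 3.14, 3.14].

INTERFACE

Orientations are given as a unit quaternion [w, x, y, z].
In Python, from bench import robot gives the robot as it stands. The module is installed in compiled form; this text tells all that it offers.
- The arm moves only by the tool apply_moves, never from a script. Its argument "moves" is a list of rows, each a list of 7 numbers: the shift along the tool's x, y, z in mm, then the turn, a rotation vector about the tool's x, y, z in rad, then the finger opening in mm, from 0 to 94. In form: [[x, y, z, ax, ay, az, fingers], ...]. A call has 1 to 10 rows; each row is the pose to reach, as a shift and turn from the pose commanded when the call began, along the tool's axes at that moment; what a row does not reach only later rows make up. A row lasts 1/8 s, in which the tool goes at most 62.5 mm and 10.7 degrees, less where a joint would pass 70% of its speed; a pose out of reach is approached as far as the arm can. A call with a gripper value outside its range is refused whole. The fingers move at their own pace and stop on an object; "grip_force" is the grip in N (left out, the last holds). Time passes only in rows, so rows that repeat a pose let the fingers close. It gives the time, the measured TCP pose, the force and the opening at its end, in the units of the state.
- robot.get_obs(): the state, without advancing time (a new reading comes with each control period).
- robot.read_camera(name): name is "scene" or "side" or "wrist"; returns a dict with "pixels" (420x560x3 uint8, red, green, blue), "intrinsics" (3x3 intrinsics, pixels), "rvec" (rotation vector, rad) and "tvec" (3), from world to camera coordinates, as OpenCV has them. Camera axes: x right, y down, z forward; pixel columns grow to the right and rows downward; lengths in m; the calibration is good to about 2 mm. The wrist camera is an equidistant fisheye: a pixel r from the principal point sees the ray r / f radians off the axis. A picture is of the moment at which its call begins. There is no depth.
- robot.hand_in(): hands the job in, once; it reports no verdict.
The state is a dict: "time": time; "joint_positions": joint angles; "joint_velocities": joint speeds; "joint_torque": joint torques, N m; "position": TCP position; "tcp_rot": TCP orientation; "force": force on the tool from outside, world axes, zero at the start; "wrist_torque": the same for the moment, N m; "width": opening from 0.0 (shut) to 1.0 (fully open).
Only numpy, scipy, OpenCV 4.12 (cv2) and the standard library are available. Lean on these libraries where they do the work, as an engineer would, in place of code of your own. Each camera call takes 0.05 s, during which the arm holds its last target.

## Working session

There is one attempt and no reset: what is moved stays moved. The work goes in short steps, Python scripts to look and compute and a tool call to move; the robot and the scene stay as the last step left them, time stands still between calls to the robot, and variables do not carry over. Pictures are saved under pics/ and viewed, and the job is handed in when it is done.

Besides the shell and the picture viewer there is one more tool, called after "Request:" by a JSON object that holds its "op" and its "data". apply_moves: Moves the arm, as the interface text tells. Its arguments: {"type":"object","properties":{"moves":{"type":"array"},"grip_force":{"type":"number"}},"required":["moves"]}

```bash
mkdir -p pics; ls
python3 - <<'E'
from bench import robot
import cv2
o=robot.get_obs();print(o)
for n in ["scene","side","wrist"]:
    c=robot.read_camera(n);cv2.imwrite(f"pics/{n}0.png",c["pixels"][:,:,::-1]);print(n,c["intrinsics"],c["rvec"],c["tvec"])
E
```

```text
pics
{'time': 0.0, 'joint_positions': array([-1.74115774e-01,  2.45818734e-01,  1.55898428e+00, -2.85622785e-05,
        1.33870462e+00, -1.74113767e-01]), 'joint_velocities': array([-7.62547077e-05, -1.09244115e-03,  4.40152749e-04,  3.21554923e-04,
       -9.45103311e-05,  8.42843539e-04]), 'joint_torque': array([ 8.38778797e-04, -4.15839279e+01, -3.14599335e+01,  6.84806099e-02,
        3.33599187e-02, -1.41738678e-04]), 'position': array([6.49440362e-01, 8.67290676e-05, 2.23358338e-01]), 'tcp_rot': array([-7.76126576e-04,  7.07104835e-01,  7.07108079e-01, -5.60901203e-04]), 'force': array([-0.79853628,  0.10645731, -0.74940412]), 'wrist_torque': array([-0.02780355,  0.01222161, -0.00472551]), 'width': 1.0034145297759625}
scene [[387.44312131   0.         279.5648684 ]
 [  0.         387.44312131 214.18389543]
 [  0.           0.           1.        ]] [ 2.10604367 -1.1037513   0.46599821] [-0.34309588  0.31677924  0.81254583]
side [[400.74959917   0.         275.01657632]
 [  0.         400.74959917 210.37690547]
 [  0.           0.           1.        ]] [ 2.19231384 -0.26257158  0.16086542] [-0.4892616   0.08553114  1.33888584]
wrist [[325.1922621    0.         282.608877  ]
 [  0.         325.1922621  207.17588042]
 [  0.           0.           1.        ]] [-2.88267724e+00 -1.26784867e-03  2.58081609e-03] [-0.64948471 -0.0271347   0.39106273]
```

View pics/scene0.png

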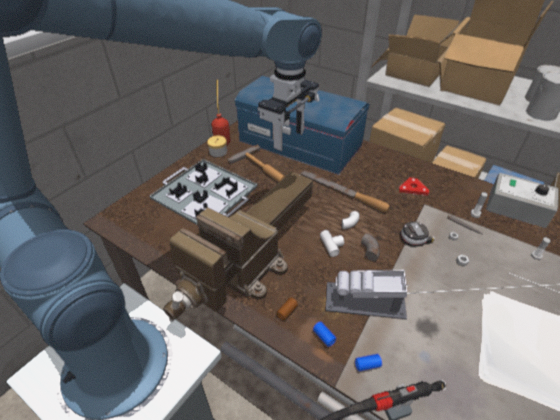

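View pics/side0.png

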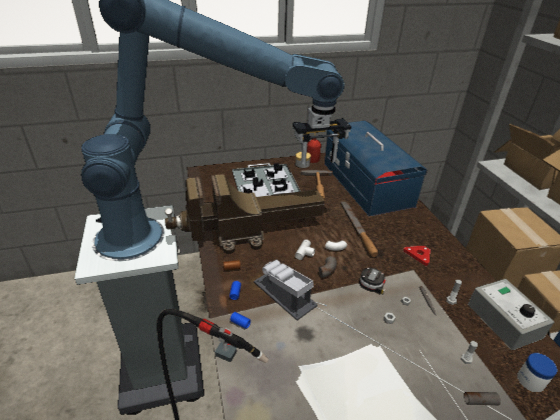

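View pics/wrist0.png

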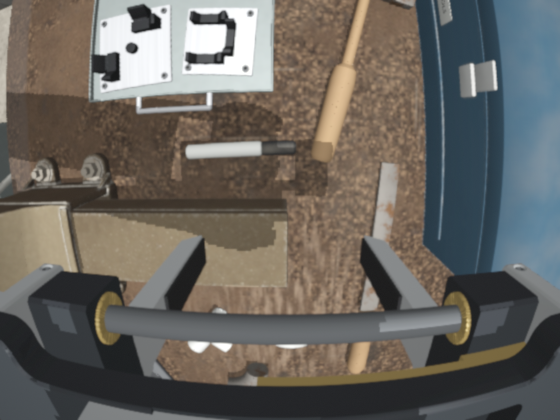

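```bash
cat > h.py <<'E'
import numpy as np, cv2, json, pickle
from scipy.spatial.transform import Rotation as R
from bench import robot
def q2R(q): return R.from_quat([q[1],q[2],q[3],q[0]]).as_matrix()
def snap(cam,name):
    c=robot.read_camera(cam); o=robot.get_obs()
    cv2.imwrite(f"pics/{name}.png",c["pixels"][:,:,::-1])
    c["cam"]=cam; c["pos"]=o["position"]; c["rot"]=o["tcp_rot"]
    pickle.dump(c,open(f"pics/{name}.pkl","wb")); return c
def load(name): return pickle.load(open(f"pics/{name}.pkl","rb"))
def ext(c):
    Rm=cv2.Rodrigues(np.array(c["rvec"],float))[0]; t=np.array(c["tvec"],float).ravel(); return Rm,t,-Rm.T@t
def rays(c,px):
    K=c["intrinsics"];px=np.atleast_2d(px).astype(float)
    a=(px-[K[0,2],K[1,2]])/[K[0,0],K[1,1]]
    if c["cam"]=="wrist":
        th=np.linalg.norm(a,axis=1,keepdims=True); d=np.hstack([a/np.maximum(th,1e-9)*np.sin(th),np.cos(th)])
    else: d=np.hstack([a,np.ones((len(a),1))])
    Rm,t,C=ext(c); return C,d@Rm
def back(c,px,z):
    C,d=rays(c,px); s=(z-C[2])/d[:,2:]; return C+s*d
def proj(c,P):
    P=np.atleast_2d(P).astype(float);Rm,t,C=ext(c);K=c["intrinsics"];p=P@Rm.T+t
    if c["cam"]=="wrist":
        r=np.linalg.norm(p[:,:2],axis=1,keepdims=True);th=np.arctan2(r,p[:,2:]);a=p[:,:2]/np.maximum(r,1e-12)*th
    else: a=p[:,:2]/p[:,2:]
    return a*[K[0,0],K[1,1]]+[K[0,2],K[1,2]]
def crop(name,u0,v0,u1,v1,s,out):
    im=cv2.imread(f"pics/{name}.png")[v0:v1,u0:u1]
    im=cv2.resize(im,None,fx=s,fy=s,interpolation=cv2.INTER_CUBIC)
    for u in range((u0+19)//20*20,u1,20):
        cv2.line(im,((u-u0)*s,0),((u-u0)*s,6),(0,255,0),1);cv2.putText(im,str(u),((u-u0)*s,16),0,.35,(0,255,0),1)
    for v in range((v0+19)//20*20,v1,20):
        cv2.line(im,(0,(v-v0)*s),(6,(v-v0)*s),(0,255,0),1);cv2.putText(im,str(v),(7,(v-v0)*s+4),0,.35,(0,255,0),1)
    cv2.imwrite(f"pics/{out}.png",im)
def goto(pos,yaw=None):
    """shift in tool axes (mm) from now to world pos; az to bring tool y dir (jaw axis) to yaw (mod pi)"""
    o=robot.get_obs();T=q2R(o["tcp_rot"]);d=T.T@(np.array(pos)-o["position"])*1000
    y=T[:,1]; cur=np.arctan2(y[1],y[0]); az=None
    if yaw is not None:
        dy=(yaw-cur+np.pi/2)%np.pi-np.pi/2; az=-dy
    print("shift mm",d.round(1),"az",az,"cur jaw yaw",cur,"tilt",T[:,2].round(4), "j6",o["joint_positions"][5])
E
python3 - <<'E'
from h import *
o=robot.get_obs()
c=robot.read_camera("wrist");c["cam"]="wrist";print(ext(c)[2], rays(c,[[280,207]]))
print(back(c,[[90,100],[272,90],[214,310],[290,345],[240,375]],0.01))
c=robot.read_camera("scene");c["cam"]="scene";
print(ext(c)[2],back(c,[[204,190],[350,219],[330,240],[370,246],[390,285],[345,280]],0.02).round(3))
E
```

```text
[0.6501954  0.07430059 0.38389581] (array([0.6501954 , 0.07430059, 0.38389581]), array([[-0.00943624, -0.25554505, -0.9667511 ]]))
[[ 0.40275783  0.11705791  0.01      ]
 [ 0.63755974  0.11237517  0.01      ]
 [ 0.55564467 -0.17073309  0.01      ]
 [ 0.66040951 -0.22979994  0.01      ]
 [ 0.58372093 -0.2941407   0.01      ]]
[-0.1059564  -0.498502    0.78648814] [[ 0.512  0.222  0.02 ]
 [ 0.651 -0.208  0.02 ]
 [ 0.549 -0.201  0.02 ]
 [ 0.59  -0.299  0.02 ]
 [ 0.502 -0.393  0.02 ]
 [ 0.454 -0.297  0.02 ]]
```

Request:
{"op": "apply_moves", "data": {"moves": [[50,-40,-25,0,0,0,94],[100,-85,-50,0,0,0,94],[150,-130,-75,0,0,0,94],[150,-130,-75,0,0,0,94],[150,-130,-75,0,0,0,94]]}}

```text
time: 0.88
position: [0.5199, 0.1506, 0.3001]
tcp_rot: [0.001, 0.706, 0.708, 0.001]
force: [-1.0, -0.3, -0.7]
width: 1.003
```

Run:
```python
from h import *
c=snap("wrist","tray1"); print(c["pos"],ext(c)[2])
crop("tray1",100,0,560,420,1,"x")
im=cv2.imread("pics/tray1.png");cv2.imwrite("pics/tray1b.png",cv2.resize(im,(800,600),interpolation=cv2.INTER_CUBIC))
```

```text
[0.520316   0.14973998 0.29925727] [0.51990985 0.22491969 0.46038955]
```

View pics/tray1b.png

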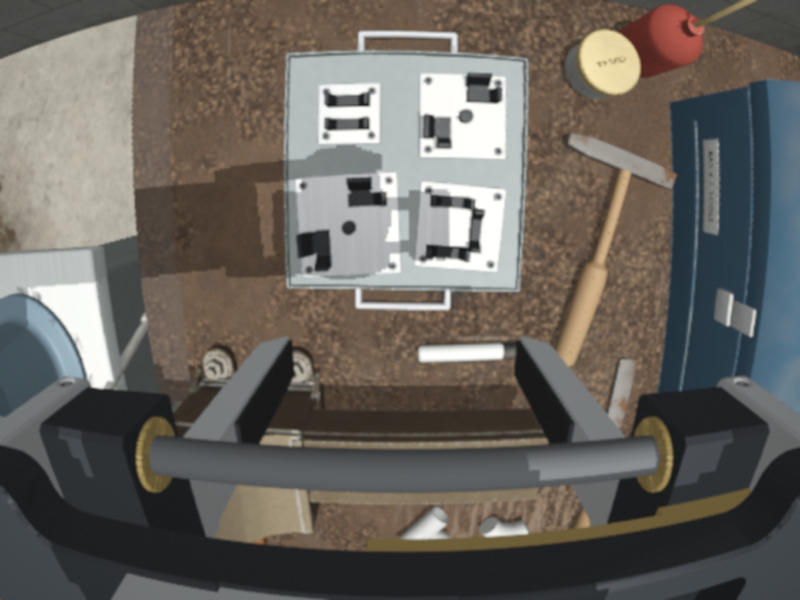

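Run:
```python
from h import *
crop("tray1",200,38,290,198,4,"ta"); crop("tray1",285,38,375,198,4,"tb")
a=cv2.imread("pics/ta.png");b=cv2.imread("pics/tb.png");cv2.imwrite("pics/tab.png",cv2.resize(np.hstack([a,b]),None,fx=.93,fy=.93))
```

```text
(no output)
```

View pics/tab.png

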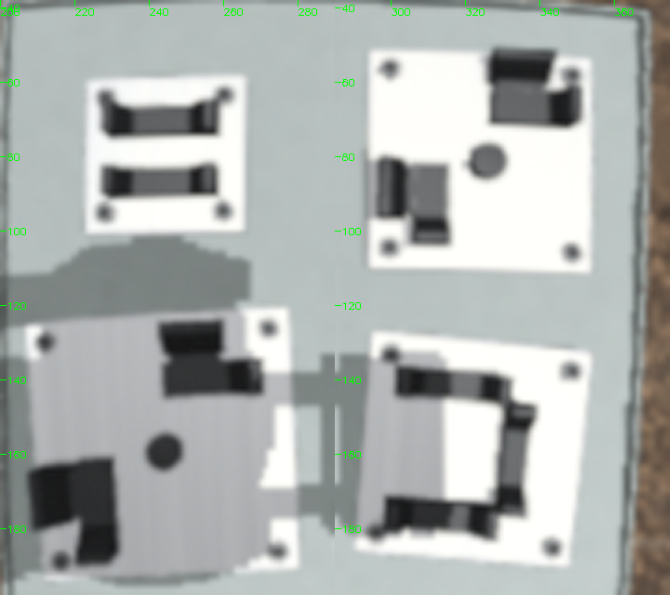

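```bash
cat > fit.py <<'E'
from h import *
from scipy.optimize import least_squares
def fitsq(c,px,half,z=None):
    m=np.array([[-1,1],[1,1],[1,-1],[-1,-1]])*half
    def f(p):
        co,s=np.cos(p[2]),np.sin(p[2]);P=m@np.array([[co,s],[-s,co]])+p[:2]
        zz=p[3] if z is None else z
        return (proj(c,np.c_[P,np.full(4,zz)])-px).ravel()
    x0=back(c,px,.02).mean(0)
    p0=[x0[0],x0[1],0]+([.02] if z is None else [])
    r=least_squares(f,p0);return r.x,np.sqrt(np.mean(r.fun**2))
E
python3 - <<'E'
from fit import *
c=load("tray1");g=cv2.cvtColor(cv2.imread("pics/tray1.png"),cv2.COLOR_BGR2GRAY)
L=lambda a:np.array([[200+x/3.72-.5,38+y/3.72-.5] for x,y in a])
Rr=lambda a:np.array([[285+(x-335)/3.72-.5,38+y/3.72-.5] for x,y in a])
S={"nipple":(L([(87,80),(244,75),(246,229),(86,233)]),.03),"large":(L([(25,325),(288,308),(299,567),(43,578)]),.05),
"small":(Rr([(369,50),(592,59),(590,272),(368,266)]),.042),"tee":(Rr([(372,332),(592,353),(569,567),(356,548)]),.042)}
for k,(px,h) in S.items():
    q=cv2.cornerSubPix(g,px.astype(np.float32).reshape(-1,1,2).copy(),(3,3),(-1,-1),(3,50,.01)).reshape(-1,2)
    print(k,(q-px).round(1).tolist())
    for p in (px,q):
        for z in (None,.012,):
            x,e=fitsq(c,p,h,z);print("  ",x.round(4),np.degrees(x[2]).round(2),round(e,2))
E
```

```text
nipple [[0.0, -0.0], [0.0, -0.0], [-1.0, -0.1], [2.0, 1.0]]
   [0.4664 0.2885 0.0035 0.0008] 0.2 0.16
   [0.4677 0.287  0.0035] 0.2 0.54
   [ 0.4661  0.2889  0.0157 -0.0052] 0.9 0.63
   [0.468  0.2866 0.0156] 0.9 1.01
large [[-0.0, 0.0], [-0.6, 0.4], [-0.0, 0.0], [0.0, -0.0]]
   [0.4646 0.1765 0.042  0.0025] 2.41 0.25
   [0.4657 0.1775 0.042 ] 2.41 0.77
   [0.4641 0.1762 0.0432 0.0009] 2.48 0.26
   [0.4654 0.1774 0.0432] 2.47 0.89
small [[-0.0, 0.0], [0.0, -0.0], [0.0, -0.0], [1.0, -0.8]]
   [ 0.5779  0.2862 -0.0021  0.0028] -0.12 0.21
   [ 0.5768  0.285  -0.0021] -0.12 0.63
   [ 0.5787  0.2869 -0.001  -0.0006] -0.06 0.34
   [ 0.5771  0.2853 -0.001 ] -0.06 0.88
tee [[-0.0, 0.0], [0.0, -0.0], [0.0, 0.0], [0.0, 0.0]]
   [ 0.5765  0.1746 -0.0734  0.0016] -4.2 0.21
   [ 0.5753  0.1757 -0.0734] -4.2 0.7
   [ 0.5765  0.1746 -0.0734  0.0016] -4.2 0.21
   [ 0.5753  0.1757 -0.0734] -4.2 0.7
```

Request:
{"op": "apply_moves", "data": {"moves": [[-60,5,0,0,0,0,94],[-120,10,0,0,0,0,94],[-180,10,0,0,0,0,94],[-240,10,0,0,0,0,94],[-300,15,0,0,0,0,94],[-360,20,0,0,0,0,94],[-420,20,0,0,0,0,94],[-480,20,0,0,0,0,94],[-510,20,0,0,0,0,94],[-510,20,0,0,0,0,94]]}}

```text
time: 2.17
position: [0.5387, -0.3635, 0.297]
tcp_rot: [-0.002, 0.709, 0.705, -0.0]
force: [0.1, 0.5, 0.7]
width: 1.001
```

Run:
```python
from h import *
for i in range(3): robot.read_camera("scene")
c=snap("wrist","parts1"); print(c["pos"],ext(c)[2]);snap("scene","scene1");snap("side","side1")
im=cv2.imread("pics/parts1.png");cv2.imwrite("pics/parts1b.png",cv2.resize(im,(800,600),interpolation=cv2.INTER_CUBIC))
```

```text
[ 0.53998704 -0.35933753  0.29891658] [ 0.54034056 -0.28572653  0.4588453 ]
```

View pics/parts1b.png

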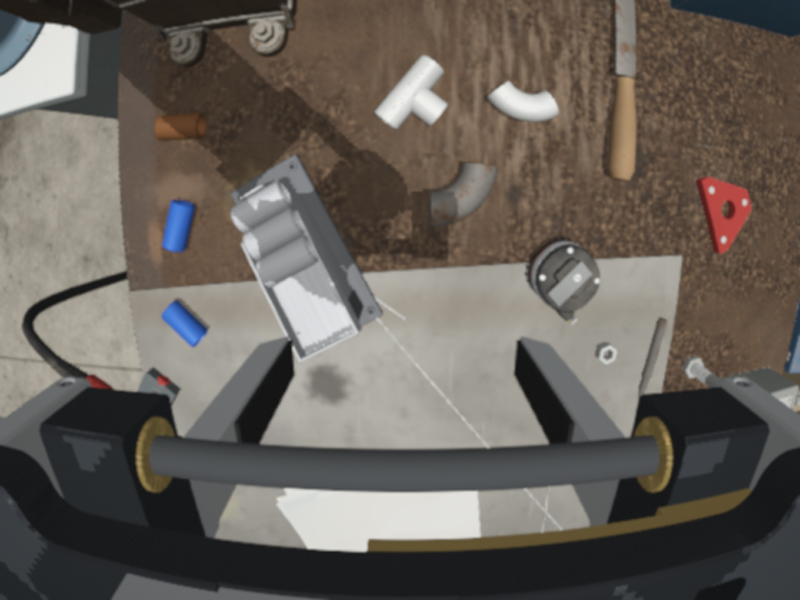

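Run:
```python
from h import *
crop("parts1",255,30,400,165,5,"p1"); crop("parts1",155,100,275,260,4,"p2")
```

```text
(no output)
```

View pics/p1.png

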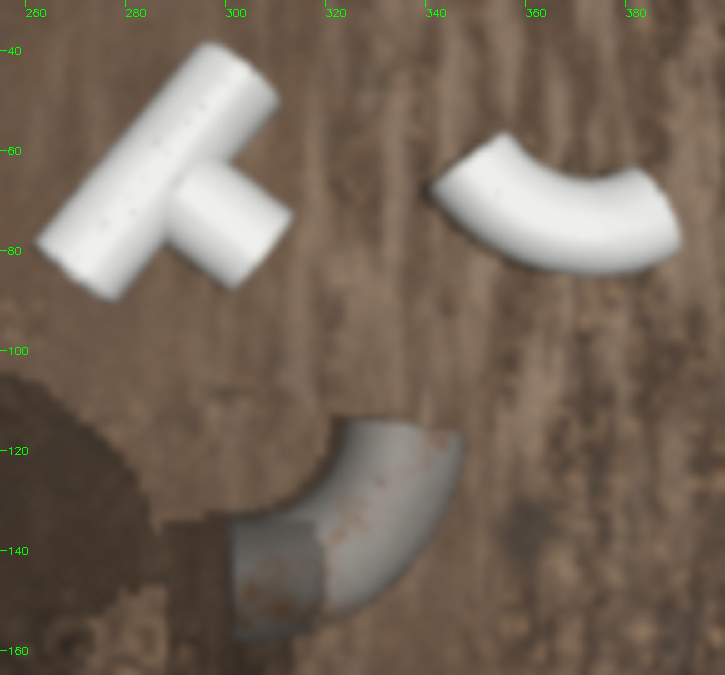

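View pics/p2.png

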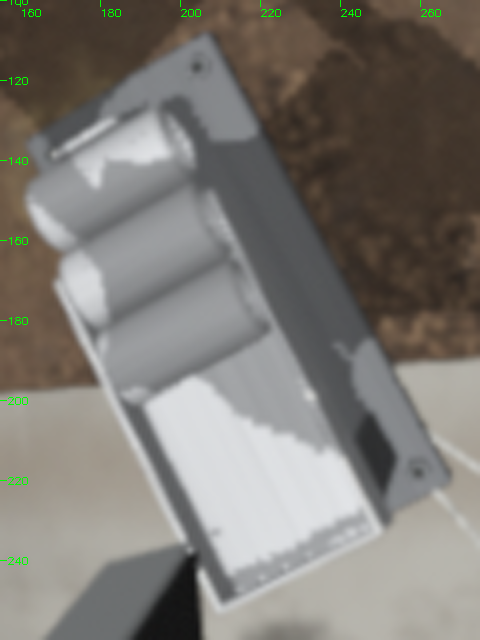

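```bash
cat > sil.py <<'E'
from fit import *
from scipy.optimize import minimize
def ring(c,ax,r,n=24):
    ax=np.array(ax,float);ax/=np.linalg.norm(ax);u=np.cross([0,0,1],ax);a=np.linspace(0,2*np.pi,n,endpoint=False)
    return np.array(c)+r*(np.cos(a)[:,None]*u+np.sin(a)[:,None]*np.array([0,0,1]))
def tube(pts,axs,r): 
    rs=[ring(p,a,r) for p,a in zip(pts,axs)]
    return [np.vstack([rs[i],rs[i+1]]) for i in range(len(rs)-1)]
def elbow(h,r,Rr):
    P=[];A=[]
    for t in np.linspace(-np.pi/2,0,9):
        P.append([-h+Rr*np.cos(t),h+Rr*np.sin(t),r]);A.append([-np.sin(t),np.cos(t),0])
    return tube(P,A,r)
M={"small":elbow(.026,.0135,.039),"large":elbow(.0315,.017,.0465),
"tee":tube([[-.0115,-.036,.0135],[-.0115,.036,.0135]],[[0,1,0]]*2,.0135)+tube([[-.0115,0,.0135],[.025,0,.0135]],[[1,0,0]]*2,.0135),
"nipple":tube([[0,-.025,0],[0,.025,0]],[[0,1,0]]*2,.0135)}
SS=8
def render(c,model,x,y,yaw,z,box):
    co,s=np.cos(yaw),np.sin(yaw);Rz=np.array([[co,-s,0],[s,co,0],[0,0,1]])
    u0,v0,u1,v1=box;im=np.zeros(((v1-v0)*SS,(u1-u0)*SS),np.uint8)
    for seg in model:
        p=(proj(c,seg@Rz.T+[x,y,z])-[u0,v0]+.5)*SS
        cv2.fillConvexPoly(im,cv2.convexHull(p.astype(np.float32)).astype(np.int32),255)
    return cv2.resize(im,(u1-u0,v1-v0),interpolation=cv2.INTER_AREA)/255.
def fitsil(c,model,mask,box,x0,z):
    f=lambda p:np.sum((render(c,model,p[0],p[1],p[2],z,box)-mask)**2)
    r=minimize(f,x0,method="Nelder-Mead",options=dict(initial_simplex=[x0]+[[x0[0]+(i==0)*.01,x0[1]+(i==1)*.01,x0[2]+(i==2)*.2] for i in range(3)],xatol=1e-5,fatol=1e-3,maxiter=400))
    return r.x,r.fun
def overlay(name,c,items,box,s,out):
    crop(name,*box,s,out);im=cv2.imread(f"pics/{out}.png")
    for k,x,z in items:
        m=render(c,M[k],*x,z,box);m=cv2.resize(m,None,fx=s,fy=s);cs,_=cv2.findContours((m>.5).astype(np.uint8),cv2.RETR_EXTERNAL,cv2.CHAIN_APPROX_NONE)
        cv2.drawContours(im,cs,-1,(0,0,255),1)
    cv2.imwrite(f"pics/{out}.png",im)
def whitemask(name,box,lo=140):
    u0,v0,u1,v1=box;im=cv2.imread(f"pics/{name}.png")[v0:v1,u0:u1].astype(float);b=im.min(2)
    m=np.clip((b-(lo-40))/80,0,1);n,l,st,_=cv2.connectedComponentsWithStats((m>.3).astype(np.uint8))
    k=1+np.argmax(st[1:,4]);return m*(cv2.dilate((l==k).astype(np.uint8),np.ones((3,3)))>0)
E
python3 - <<'E'
from sil import *
c=load("parts1");items=[]
b=(255,30,320,95);x0=[*back(c,[[287,66]],.013)[0][:2],-.66]
x,e=fitsil(c,M["tee"],whitemask("parts1",b),b,x0,0);print("tee",x.round(4),np.degrees(x[2]).round(1),e);items.append(("tee",x,0))
b=(330,48,400,92);x0=[*back(c,[[365,74]],.013)[0][:2],-.9]
x,e=fitsil(c,M["small"],whitemask("parts1",b),b,x0,0);print("small",x.round(4),np.degrees(x[2]).round(1),e);items.append(("small",x,0))
b=(290,105,355,165)
pl=np.array([(347,418),(460,430),(455,470),(440,505),(415,545),(385,585),(350,612),(300,632),(238,640),(232,520),(262,512),(290,495),(315,475),(335,450)])/5+[255,30]-[b[0],b[1]]
m=np.zeros(((b[3]-b[1])*8,(b[2]-b[0])*8),np.uint8);cv2.fillPoly(m,[(pl*8).astype(np.int32)],255);m=cv2.resize(m,(b[2]-b[0],b[3]-b[1]),interpolation=cv2.INTER_AREA)/255.
x0=[*back(c,[[325,138]],.017)[0][:2],0.]
x,e=fitsil(c,M["large"],m,b,x0,0);print("large",x.round(4),np.degrees(x[2]).round(1),e);items.append(("large",x,0))
b2=(155,100,275,260);pl=np.array([(30,188),(75,158),(165,108),(185,125),(195,155),(190,178),(70,248),(50,240),(32,210)])/4+[155,100]
x0=[*back(c,[[182,145]],.062)[0][:2],-1.08];print(x0)
nb=(160,115,210,170);m=np.zeros((55*8,50*8),np.uint8);cv2.fillPoly(m,[((pl-[160,115])*8).astype(np.int32)],255);m=cv2.resize(m,(50,55),interpolation=cv2.INTER_AREA)/255.
x,e=fitsil(c,M["nipple"],m,nb,x0,.062);print("nipple",x.round(4),np.degrees(x[2]).round(1),e)
overlay("parts1",c,items,(255,30,400,165),5,"o1");overlay("parts1",c,[("nipple",x,.062)],b2,4,"o2")
a=cv2.imread("pics/o1.png");b=cv2.imread("pics/o2.png");h=max(a.shape[0],b.shape[0])
cv2.imwrite("pics/o12.png",cv2.resize(np.hstack([np.pad(i,((0,h-i.shape[0]),(0,0),(0,0))) for i in(a,b)]),(800,450)))
E
```

```text
tee [ 0.5534 -0.2102 -0.6642] -38.1 21.998720143694733
small [ 0.6547 -0.2111 -0.9866] -56.5 33.93730284025375
large [ 0.5959 -0.3003  0.0284] 1.6 105.49442522106882
[np.float64(0.4135751815996455), np.float64(-0.3098182085685103), -1.08]
nipple [ 0.4152 -0.3087 -1.1183] -64.1 96.14348327566321
```

View pics/o12.png

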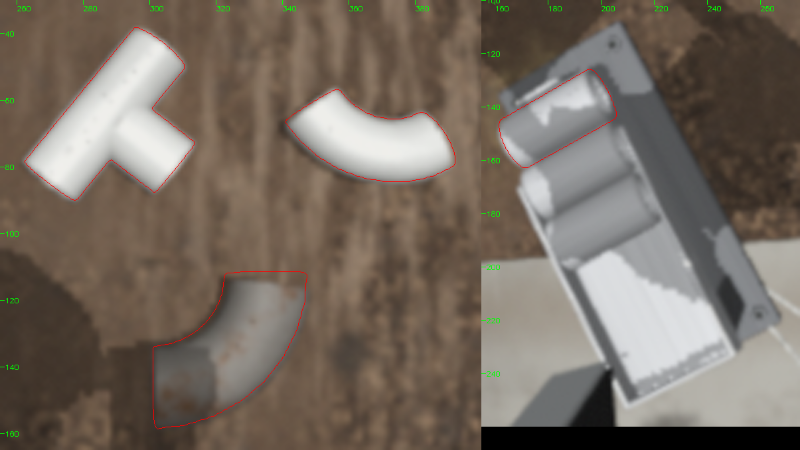

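Run:
```python
from h import *
goto([.6543,-.2132,.1],np.radians(-101.5)); print(robot.get_obs()["joint_positions"])
c=load("tray1");print(back(c,[[470,70],[470,280]],.15))
```

```text
shift mm [145.6 114.3 199.5] az -1.368802192536264 cur jaw yaw 0.0012812702792844913 tilt [ 0.e+00  1.e-04 -1.e+00] j6 -0.7623055597094556
[-7.61020067e-01  1.91706831e-01  1.48341731e+00  4.05482987e-05
  1.46650424e+00 -7.62305560e-01]
[[0.71819698 0.29284288 0.15      ]
 [0.74964785 0.05099419 0.15      ]]
```

Request:
{"op": "apply_moves", "data": {"moves": [[20,15,20,0,0,0.18,70],[40,30,40,0,0,0.36,70],[60,45,60,0,0,0.54,60],[80,60,80,0,0,0.72,60],[95,75,100,0,0,0.9,60],[110,90,120,0,0,1.08,60],[125,100,140,0,0,1.26,60],[140,110,160,0,0,1.44,60],[145.6,114.3,180,0,0,1.62,60],[145.6,114.3,200,0,0,1.773,60]]}}

```text
time: 3.72
position: [0.6548, -0.2127, 0.0992]
tcp_rot: [0.0, 0.995, -0.102, 0.0]
force: [-0.1, -0.2, 0.6]
width: 0.637
```

Request:
{"op": "apply_moves", "data": {"moves": [[0,0,0,0,0,0,60],[0,0,0,0,0,0,60]]}}

```text
time: 3.98
position: [0.6548, -0.2142, 0.1006]
tcp_rot: [0.0, 0.995, -0.1, 0.001]
force: [0.6, 0.3, 0.3]
width: 0.639
```

Run:
```python
from h import *
c=snap("wrist","se1"); goto([.6543,-.2132,.022],np.radians(-101.5))
im=cv2.imread("pics/se1.png");cv2.imwrite("pics/se1b.png",cv2.resize(im,(800,600),interpolation=cv2.INTER_CUBIC))
```

```text
shift mm [-1.2 -1.2 79. ] az 0.0005488944872409363 cur jaw yaw -1.7709602962870035 tilt [ 0.002  -0.0011 -1.    ] j6 1.2904097720611256
```

View pics/se1b.png

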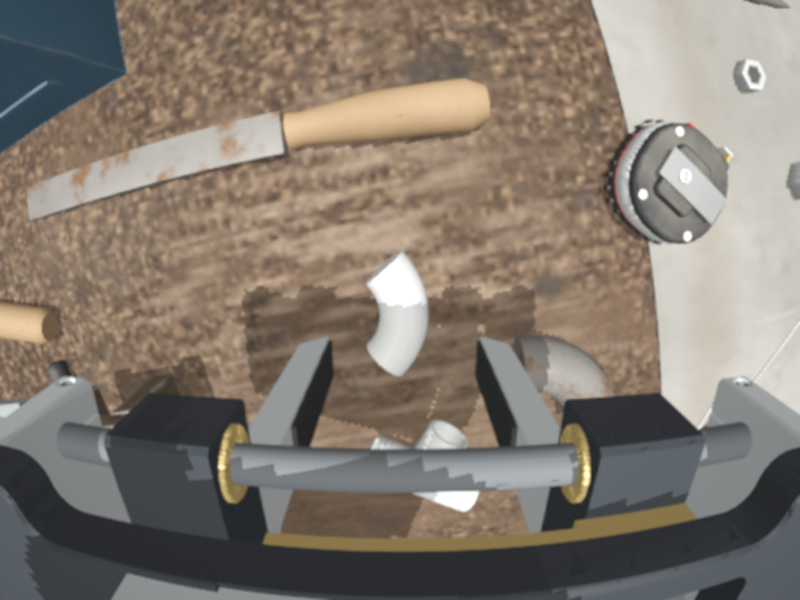

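Request:
{"op": "apply_moves", "data": {"moves": [[0,0,30,0,0,0,46],[0,0,55,0,0,0,46],[0,0,70,0,0,0,46],[0,0,78,0,0,0,46],[0,0,78,0,0,0,46],[0,0,78,0,0,0,15],[0,0,78,0,0,0,15],[0,0,78,0,0,0,15],[0,0,78,0,0,0,15]], "grip_force": 35}}

```text
time: 5.15
position: [0.655, -0.2145, 0.0225]
tcp_rot: [0.0, 0.995, -0.101, 0.001]
force: [0.6, 1.5, 4.3]
width: 0.297
```

Request:
{"op": "apply_moves", "data": {"moves": [[0,0,-20,0,0,0,15],[0,0,-60,0,0,0,15],[0,0,-120,0,0,0,15],[0,0,-180,0,0,0,15],[0,0,-230,0,0,0,15],[0,0,-250,0,0,0,15],[0,0,-250,0,0,0,15]]}}

```text
time: 6.02
position: [0.6545, -0.2146, 0.2723]
tcp_rot: [0.0, 0.995, -0.101, 0.001]
force: [-0.1, -0.3, -2.6]
width: 0.293
```

Run:
```python
from h import *
c=snap("wrist","se2"); 
# elbow origin is at gripper mid bend offset; target TCP: cradle (.5775,.2858)+ (1.5,-1.5)
goto([.579,.2843,.13],np.radians(-45));print(robot.get_obs()["width"]*94)
im=cv2.imread("pics/se2.png");cv2.imwrite("pics/se2b.png",cv2.resize(im,(800,600),interpolation=cv2.INTER_CUBIC))
```

```text
shift mm [-172.9 -473.3  140.4] az -0.9877018776025506 cur jaw yaw -1.7731000409999988 tilt [-0.0022  0.001  -1.    ] j6 1.2920799632922157
27.485571533228715
```

View pics/se2b.png

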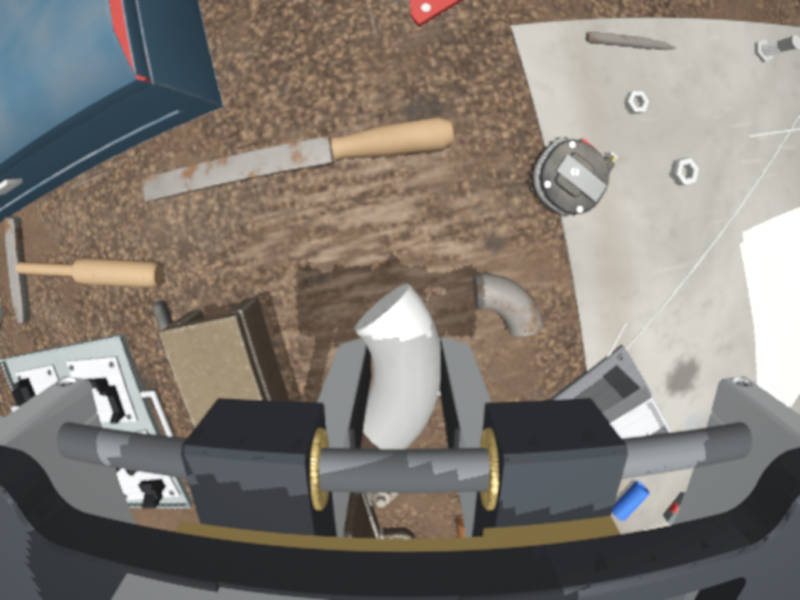

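Request:
{"op": "apply_moves", "data": {"moves": [[-18,-50,0,0,0,-0.1,15],[-38,-105,0,0,0,-0.2,15],[-58,-160,0,0,0,-0.3,15],[-79,-215,0,0,0,-0.4,15],[-99,-270,0,0,0,-0.5,15],[-119,-325,0,0,0,-0.6,15],[-139,-380,0,0,0,-0.7,15],[-156,-430,0,0,0,-0.8,15],[-170,-465,20,0,0,-0.9,15],[-173,-473,60,0,0,-0.987,15]]}}

```text
time: 7.32
position: [0.5786, 0.286, 0.209]
tcp_rot: [-0.0, 0.923, 0.385, -0.001]
force: [1.1, -0.4, -1.4]
width: 0.294
```

Request:
{"op": "apply_moves", "data": {"moves": [[0,0,50,0,0,0,15],[0,0,85,0,0,0,15],[0,0,85,0,0,0,15],[0,0,85,0,0,0,15]]}}

```text
time: 7.82
position: [0.5799, 0.2837, 0.1265]
tcp_rot: [-0.0, 0.924, 0.382, -0.0]
force: [0.1, -0.4, -0.9]
width: 0.295
```

Run:
```python
from h import *
c=snap("wrist","se3"); goto([.579,.2843,.13],np.radians(-45))
im=cv2.imread("pics/se3.png");cv2.imwrite("pics/se3b.png",cv2.resize(im,(800,600),interpolation=cv2.INTER_CUBIC))
```

```text
shift mm [-0.8 -1.5 -2.3] az -0.0007162697219422753 cur jaw yaw -0.7861144331193906 tilt [ 1.9e-03  5.0e-04 -1.0e+00] j6 1.0657042069639977
```

View pics/se3b.png

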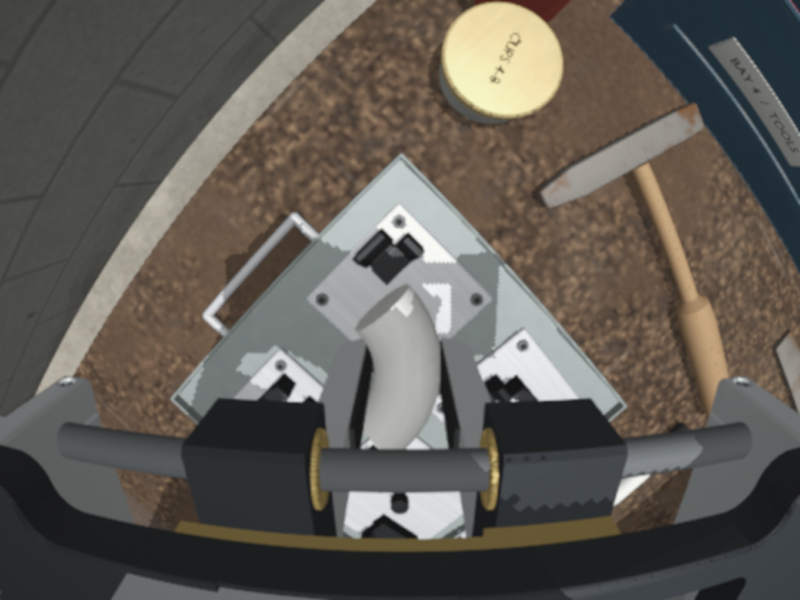

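Run:
```python
from sil import *
c=load("se3");p=c["pos"];yaw=0
crop("se3",205,130,365,320,4,"x")
im=cv2.imread("pics/x.png")
b=(205,130,365,320)
Rt=q2R(c["rot"])
for dx in (0,):
    pos=p-[.0015,-.0015,0]
    m=render(c,M["small"],pos[0],pos[1],0,p[2]-.022,b);m=cv2.resize(m,None,fx=4,fy=4);cs,_=cv2.findContours((m>.5).astype(np.uint8),0,cv2.CHAIN_APPROX_NONE);cv2.drawContours(im,cs,-1,(0,0,255),1)
for z,col in((.006,(255,0,0)),(.012,(0,255,255))):
    q=proj(c,np.array([[.5775+sx*.042,.2858+sy*.042,z] for sx,sy in((-1,1),(1,1),(1,-1),(-1,-1))]));cv2.polylines(im,[((q-[205,130]+.5)*4).astype(np.int32)],True,col,1)
cv2.imwrite("pics/x.png",im[:,:])
```

```text
(no output)
```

View pics/x.png

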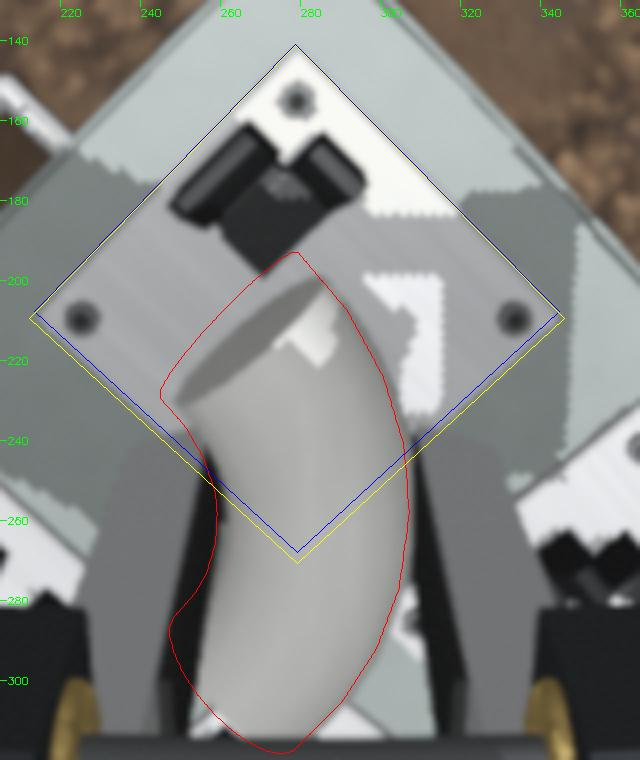

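```bash
cat >> sil.py <<'E'
def polymask(pl,box):
    u0,v0,u1,v1=box;m=np.zeros(((v1-v0)*8,(u1-u0)*8),np.uint8);cv2.fillPoly(m,[((np.array(pl)-[u0,v0])*8).astype(np.int32)],255);return cv2.resize(m,(u1-u0,v1-v0),interpolation=cv2.INTER_AREA)/255.
def render6(c,model,p,box,piv):
    Rz=R.from_rotvec([0,0,p[2]]).as_matrix()@R.from_euler("xy",[p[4],p[5]]).as_matrix();u0,v0,u1,v1=box;im=np.zeros(((v1-v0)*SS,(u1-u0)*SS),np.uint8)
    for seg in model:
        q=(proj(c,(seg-piv)@Rz.T+[p[0],p[1],p[3]])-[u0,v0]+.5)*SS
        cv2.fillConvexPoly(im,cv2.convexHull(q.astype(np.float32)).astype(np.int32),255)
    return cv2.resize(im,(u1-u0,v1-v0),interpolation=cv2.INTER_AREA)/255.
def fit6(c,model,mask,box,p0,piv,free):
    free=list(free);st=np.array([.004,.004,.1,.004,.1,.1])
    def full(q): p=np.array(p0,float);p[free]=q;return p
    f=lambda q:np.sum((render6(c,model,full(q),box,piv)-mask)**2)
    x0=np.array(p0,float)[free];sim=[x0]+[x0+np.eye(len(free))[i]*st[free] for i in range(len(free))]
    r=minimize(f,x0,method="Nelder-Mead",options=dict(initial_simplex=sim,xatol=1e-5,fatol=1e-3,maxiter=900));return full(r.x),r.fun
E
python3 - <<'E'
from sil import *
c=load("se3");p=c["pos"]
pl=np.array([(322,278),(345,305),(375,365),(395,420),(405,470),(407,540),(397,600),(375,650),(345,695),(310,735),(222,735),(205,715),(198,700),(205,650),(210,600),(215,520),(212,460),(205,430),(177,402),(230,340),(280,300)])/4+[205,130]
b=(205,130,365,313);m=polymask(pl,b);piv=np.array([.0015,-.0015,.0135])
p0=[p[0],p[1],0,p[2]-.0085,0,0]
crop("se3",*b,4,"x");im=cv2.imread("pics/x.png")
for free,col in(((0,1,2),(0,0,255)),((0,1,2,3),(0,255,0)),((0,1,2,3,4,5),(255,0,0))):
    x,e=fit6(c,M["small"],m,b,p0,piv,free);print(free,(x[:4]-p0[:4]).round(4),np.degrees(x[[2,4,5]]).round(1),e)
    mm=cv2.resize(render6(c,M["small"],x,b,piv),None,fx=4,fy=4);cs,_=cv2.findContours((mm>.5).astype(np.uint8),0,cv2.CHAIN_APPROX_NONE);cv2.drawContours(im,cs,-1,col,1)
cv2.imwrite("pics/x.png",im)
E
```

```text
(0, 1, 2) [-0.003  -0.003  -0.1003  0.    ] [-5.7  0.   0. ] 365.524029219531
(0, 1, 2, 3) [-0.0039 -0.0047 -0.0661 -0.0075] [-3.8  0.   0. ] 237.7380084582853
(0, 1, 2, 3, 4, 5) [-0.004  -0.0045 -0.074  -0.0083] [-4.2 -4.3  7.3] 218.15792387543252
```

View pics/x.png

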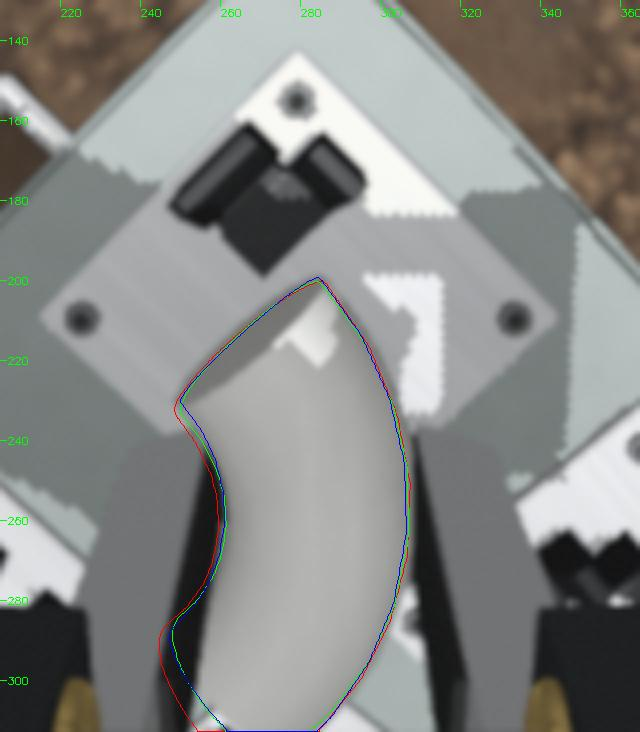

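```bash
cat >> sil.py <<'E'
def fit6i(c,model,mask,ign,box,p0,piv,free):
    free=list(free);st=np.array([.004,.004,.1,.004,.1,.1]);w=1-ign
    def full(q): p=np.array(p0,float);p[free]=q;return p
    f=lambda q:np.sum(w*(render6(c,model,full(q),box,piv)-mask)**2)
    x0=np.array(p0,float)[free];sim=[x0]+[x0+np.eye(len(free))[i]*st[free] for i in range(len(free))]
    r=minimize(f,x0,method="Nelder-Mead",options=dict(initial_simplex=sim,xatol=1e-5,fatol=1e-3,maxiter=900));return full(r.x),r.fun
E
python3 - <<'E'
from sil import *
c=load("se3");p=c["pos"]
pl=np.array([(322,278),(345,305),(375,365),(395,420),(405,470),(407,540),(397,600),(375,650),(345,695),(310,735),(222,735),(205,715),(198,700),(205,650),(210,600),(215,520),(212,460),(205,430),(177,402),(230,340),(280,300)])/4+[205,130]
b=(205,130,365,313);m=polymask(pl,b);piv=np.array([.0015,-.0015,.0135])
ig=polymask(np.array([(203,440),(215,470),(218,540),(208,640),(190,735),(60,735),(90,440)])/4+[205,130],b)
ig=np.maximum(ig,polymask(np.array([(415,440),(420,735),(560,735),(520,440)])/4+[205,130],b))
p0=[p[0],p[1],0,p[2]-.0085,0,0]
crop("se3",*b,4,"x");im=cv2.imread("pics/x.png")
for free,col in(((0,1,2),(0,0,255)),((0,1,2,3),(0,255,0)),((0,1,2,3,4,5),(255,0,0))):
    x,e=fit6i(c,M["small"],m,ig,b,p0,piv,free);print(free,(x[:4]-p0[:4]).round(4),np.degrees(x[[2,4,5]]).round(1),e)
    mm=cv2.resize(render6(c,M["small"],x,b,piv),None,fx=4,fy=4);cs,_=cv2.findContours((mm>.5).astype(np.uint8),0,cv2.CHAIN_APPROX_NONE);cv2.drawContours(im,cs,-1,col,1)
cv2.imwrite("pics/x.png",im)
E
```

```text
(0, 1, 2) [-0.0033 -0.0029 -0.1135  0.    ] [-6.5  0.   0. ] 83.55877760439046
(0, 1, 2, 3) [-0.0037 -0.0041 -0.0841 -0.0052] [-4.8  0.   0. ] 61.32063890961997
(0, 1, 2, 3, 4, 5) [-0.0035 -0.0026 -0.1453 -0.001 ] [-8.3 -4.5 13.7] 88.24271159659557
```

View pics/x.png

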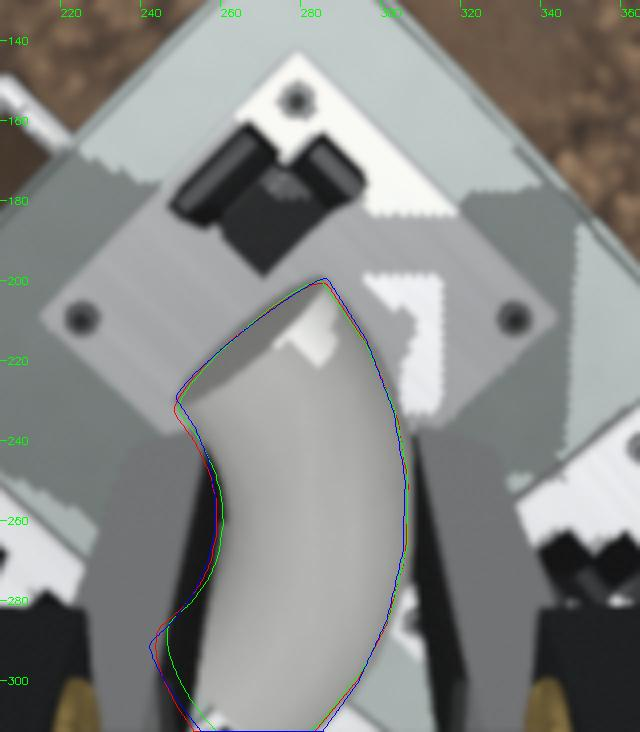

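```bash
cat >> h.py <<'E'
def goto(pos,yaw=None,n=4):
    ps=[];qs=[]
    for i in range(n):
        robot.read_camera("side");o=robot.get_obs();ps.append(o["position"]);q=np.array(o["tcp_rot"]);qs.append(q*np.sign(q[1]))
    q=np.mean(qs,0);q/=np.linalg.norm(q);T=q2R(q);P=np.mean(ps,0);d=T.T@(np.array(pos)-P)*1000
    y=T[:,1]; cur=np.arctan2(y[1],y[0]); az=None
    if yaw is not None: az=-((yaw-cur+np.pi/2)%np.pi-np.pi/2)
    print("P",P.round(4),"shift mm",d.round(1),"az",az,"jaw deg",np.degrees(cur).round(2),"tilt",T[:,2].round(4),"j6",o["joint_positions"][5].round(2),"w",(o["width"]*94).round(1),"F",o["force"].round(1),"t",o["time"])
    return P,cur
E
python3 - <<'E'
from h import *
goto([.5822,.288,.085],np.radians(-39.3))
E
```

```text
Traceback (most recent call last):
  File "h.py", line 50, in goto
    print("P",P.round(4),"shift mm",d.round(1),"az",az,"jaw deg",np.degrees(cur).round(2),"tilt",T[:,2].round(4),"j6",o["joint_positions"][5].round(2),"w",(o["width"]*94).round(1),"F",o["force"].round(1),"t",o["time"])
                                                                                                                                                           ^^^^^^^^^^^^^^^^^^^^^
AttributeError: 'float' object has no attribute 'round'
```

```bash
sed -i 's/(o\["width"\]\*94).round(1)/round(o["width"]*94,1)/' h.py
python3 - <<'E'
from h import *
goto([.5822,.288,.085],np.radians(-39.3))
E
```

```text
P [0.5802 0.2838 0.1274] shift mm [ 4.3 -1.6 42.4] az -0.10011665304172235 jaw deg -45.04 tilt [ 1.3e-03  4.0e-04 -1.0e+00] j6 1.07 w 27.7 F [-0.8 -0.5 -1.5] t 8.275
```

Request:
{"op": "apply_moves", "data": {"moves": [[2,-1,20,0,0,-0.05,15],[4.3,-1.6,42.4,0,0,-0.1,15],[4.3,-1.6,42.4,0,0,-0.1,15],[4.3,-1.6,42.4,0,0,-0.1,15]]}}

```text
time: 8.78
position: [0.5823, 0.288, 0.085]
tcp_rot: [0.0, 0.904, 0.428, 0.001]
force: [-0.4, 0.4, -0.6]
width: 0.297
```

Run:
```python
from h import *
c=snap("wrist","se4"); goto([.5822,.288,.085],np.radians(-39.3))
crop("se4",190,120,365,315,4,"x")
im=cv2.imread("pics/x.png")
for z,col in((.006,(255,0,0)),(.012,(0,255,255))):
    q=proj(c,np.array([[.5775+sx*.042,.2858+sy*.042,z] for sx,sy in((-1,1),(1,1),(1,-1),(-1,-1))]));cv2.polylines(im,[((q-[190,120]+.5)*4).astype(np.int32)],True,col,1)
cv2.imwrite("pics/x.png",im)
```

```text
P [0.5824 0.288  0.0853] shift mm [-0.2 -0.2  0.3] az -0.0004458097999826549 jaw deg -39.33 tilt [ 1.8e-03  5.0e-04 -1.0e+00] j6 0.97 w 27.7 F [ 0.1 -0.5 -1.6] t 9.025
```

View pics/x.png

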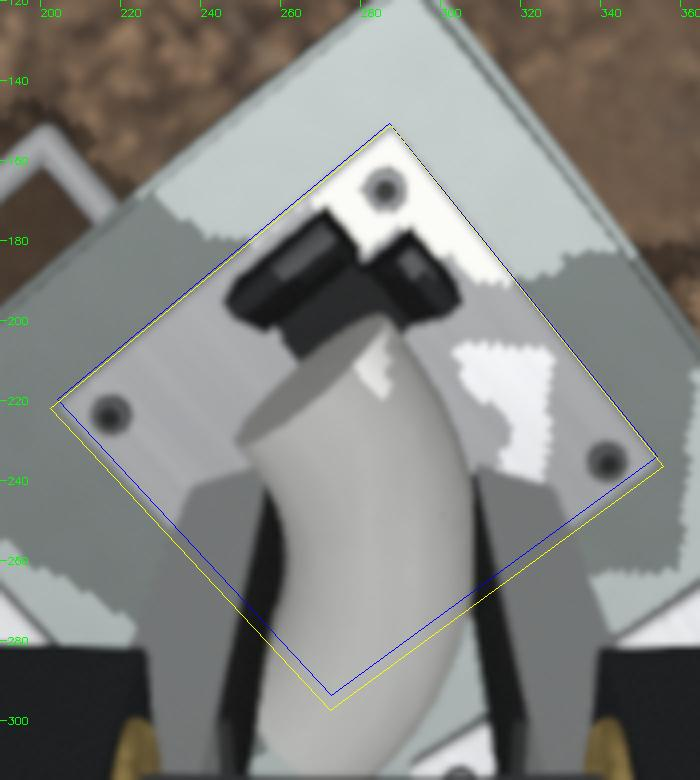

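Request:
{"op": "apply_moves", "data": {"moves": [[0,0,15,0,0,0,15],[0,0,27,0,0,0,15],[0,0,27,0,0,0,15]]}}

```text
time: 9.4
position: [0.5802, 0.2874, 0.0547]
tcp_rot: [-0.0, 0.904, 0.428, -0.002]
force: [0.2, 0.0, -0.5]
width: 0.289
```

Run:
```python
from sil import *
c=snap("wrist","se5"); P,cur=goto([.5822,.288,.058],np.radians(-39.3))
snap("scene","sc5");snap("side","si5")
crop("se5",190,120,365,315,4,"x")
im=cv2.imread("pics/x.png")
b=(190,120,365,315)
for z,col in((.018,(255,0,0)),(P[2]-.022,(0,0,255))):
    mm=cv2.resize(render(c,M["small"],.5775,.2858,0,z,b),None,fx=4,fy=4);cs,_=cv2.findContours((mm>.5).astype(np.uint8),0,cv2.CHAIN_APPROX_NONE);cv2.drawContours(im,cs,-1,col,1)
cv2.imwrite("pics/x.png",im)
```

```text
P [0.5819 0.2879 0.0571] shift mm [ 0.2  0.2 -0.9] az -9.277367322146901e-05 jaw deg -39.31 tilt [ 2.e-04  1.e-04 -1.e+00] j6 0.97 w 27.8 F [-0.7  0.1 -2.3] t 9.65
```

View pics/x.png

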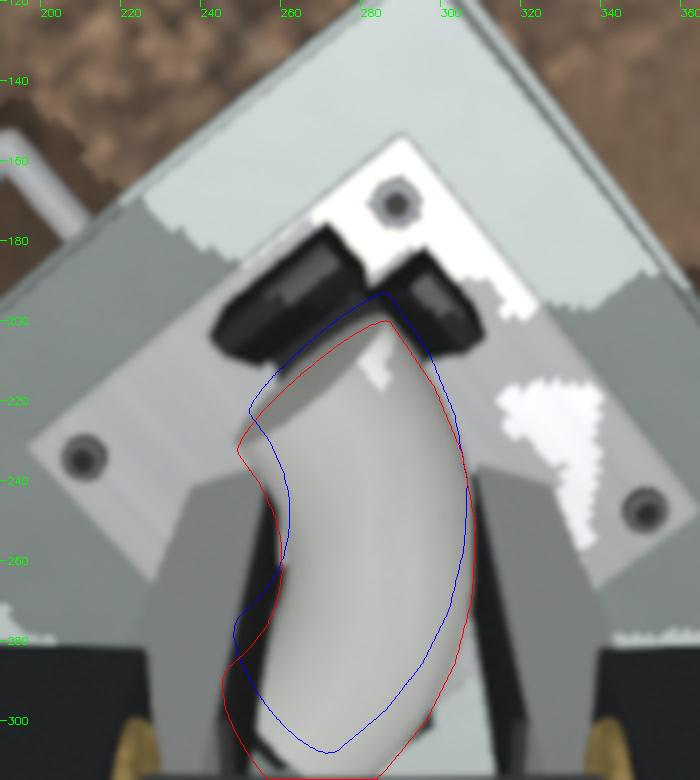

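Request:
{"op": "apply_moves", "data": {"moves": [[0,0,5,0,0,0,15],[0,0,8,0,0,0,15],[0,0,10,0,0,0,15],[0,0,10,0,0,0,15]]}}

```text
time: 10.25
position: [0.5815, 0.2878, 0.0467]
tcp_rot: [-0.0, 0.904, 0.428, -0.0]
force: [-0.1, 0.3, -2.2]
width: 0.296
```

Request:
{"op": "apply_moves", "data": {"moves": [[0,0,1.5,0,0,0,15],[0,0,3,0,0,0,15],[0,0,3,0,0,0,15]]}}

```text
time: 10.62
position: [0.5816, 0.2878, 0.0439]
tcp_rot: [-0.0, 0.904, 0.428, -0.0]
force: [0.0, -0.5, -1.5]
width: 0.293
```

No contact yet at z≈0.044; continue.

Request:
{"op": "apply_moves", "data": {"moves": [[0,0,1,0,0,0,15],[0,0,2,0,0,0,15],[0,0,2,0,0,0,15]]}}

```text
time: 11.0
position: [0.5819, 0.288, 0.0434]
tcp_rot: [0.0, 0.904, 0.428, -0.0]
force: [-3.5, -1.4, 6.6]
width: 0.297
```

Run:
```python
from sil import *
c=snap("wrist","se6"); P,cur=goto([.5822,.288,.058],np.radians(-39.3))
crop("se6",190,120,365,315,4,"x")
```

```text
P [0.582  0.288  0.0434] shift mm [  0.2   0.2 -14.6] az 8.381768694554204e-05 jaw deg -39.3 tilt [-0.e+00 -1.e-04 -1.e+00] j6 0.97 w 27.6 F [-3.6 -1.1  7. ] t 11.25
```

View pics/x.png

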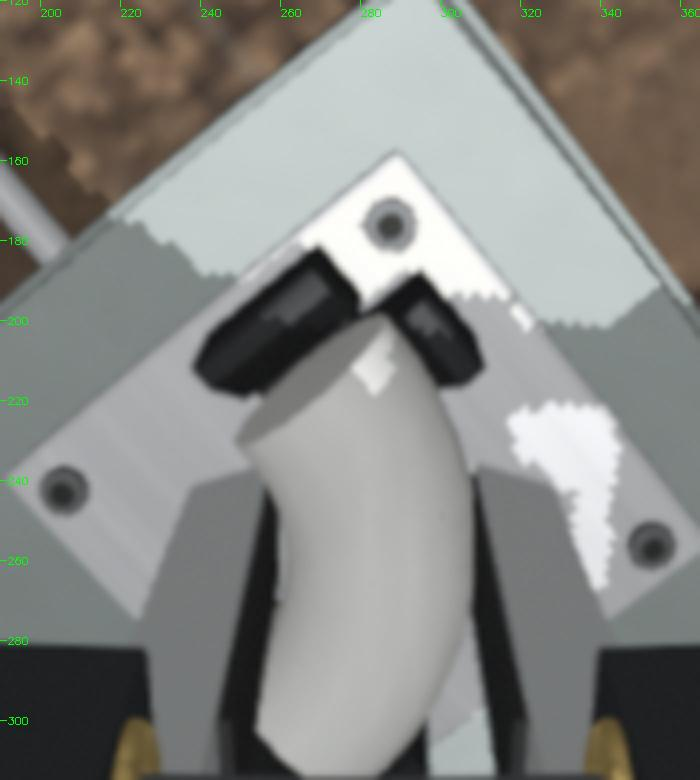

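Request:
{"op": "apply_moves", "data": {"moves": [[0,0,0,0,0,0,34],[0,0,0,0,0,0,44],[0,0,0,0,0,0,44],[0,0,-30,0,0,0,44],[0,0,-70,0,0,0,50],[0,0,-110,0,0,0,60],[0,0,-110,0,0,0,60],[0,0,-110,0,0,0,60]]}}

```text
time: 12.25
position: [0.5811, 0.2877, 0.1508]
tcp_rot: [-0.0, 0.904, 0.428, -0.001]
force: [0.4, 0.2, -1.4]
width: 0.635
```

Run:
```python
from sil import *
c=snap("wrist","se7"); P,cur=goto([.5975,-.3018,.3],np.radians(-45+0))
crop("se7",190,120,365,315,4,"x")
```

```text
P [0.5807 0.2876 0.15  ] shift mm [-445.8  386.  -149.5] az 0.09936155490680987 jaw deg -39.31 tilt [-3.1e-03 -9.0e-04 -1.0e+00] j6 0.97 w 60.2 F [0.2 0.4 0.6] t 12.5
```

View pics/x.png

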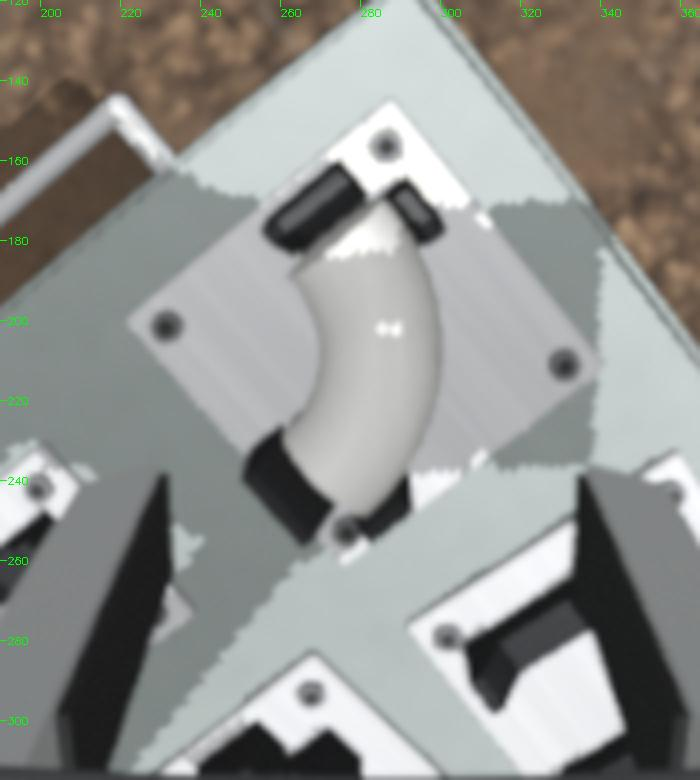

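Request:
{"op": "apply_moves", "data": {"moves": [[-20,18,-60,0,0,0,70],[-45,40,-120,0,0,0,70],[-90,78,-120,0,0,0,70],[-136,118,-120,0,0,0,70],[-182,158,-120,0,0,0.02,70],[-228,198,-120,0,0,0.04,70],[-274,238,-120,0,0,0.06,70],[-320,278,-120,0,0,0.07,70],[-366,318,-100,0,0,0.07,70],[-410,356,-60,0,0,0.07,70]]}}

```text
time: 13.75
position: [0.5978, -0.2497, 0.218]
tcp_rot: [0.001, 0.918, 0.396, 0.001]
force: [0.4, 0.3, -0.5]
width: 0.743
```

Request:
{"op": "apply_moves", "data": {"moves": [[-36,30,50,0,0,0,70],[-36,30,70,0,0,0,70],[-36,30,70,0,0,0,70],[-36,30,70,0,0,0,70]]}}

```text
time: 14.25
position: [0.5951, -0.2935, 0.1486]
tcp_rot: [0.001, 0.918, 0.397, 0.0]
force: [0.6, 0.1, 0.8]
width: 0.745
```

Run:
```python
from sil import *
c=snap("wrist","le1"); P,cur=goto([.5975,-.3018,.15],np.radians(-45+1.6))
b=(190,110,370,320)
crop("le1",*b,4,"x");im=cv2.imread("pics/x.png")
mm=cv2.resize(render(c,M["large"],.5959,-.3003,.028,0,b),None,fx=4,fy=4);cs,_=cv2.findContours((mm>.5).astype(np.uint8),0,cv2.CHAIN_APPROX_NONE);cv2.drawContours(im,cs,-1,(0,0,255),1)
cv2.imwrite("pics/x.png",im[:600*2])
```

```text
P [ 0.5953 -0.2935  0.1493] shift mm [-4.5  7.2 -0.7] az 0.002424189242104857 jaw deg -43.26 tilt [ 0.0023 -0.0016 -1.    ] j6 0.13 w 69.7 F [-0.2 -0.6  0.3] t 14.5
```

View pics/x.png

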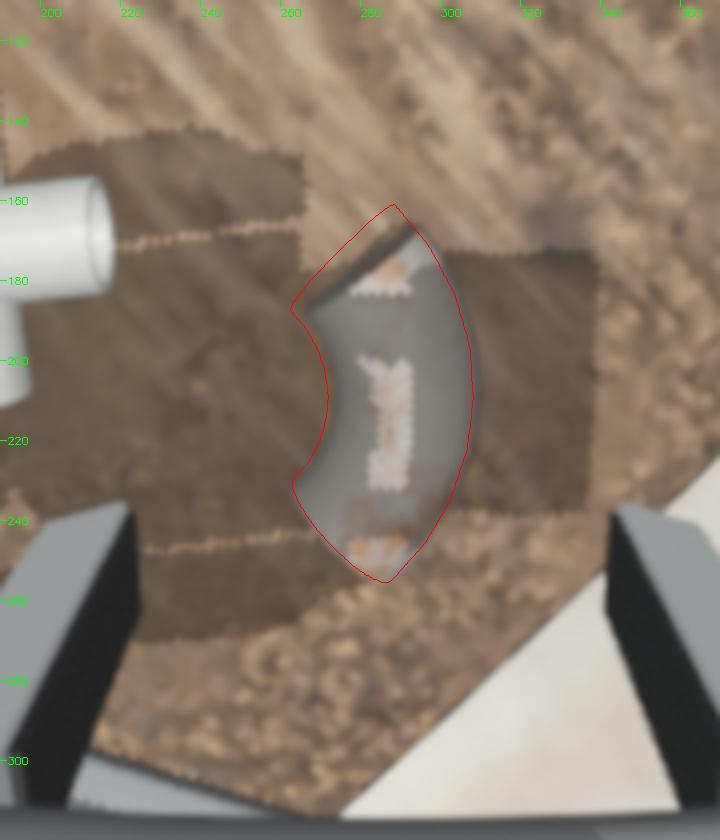

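Run:
```python
from sil import *
c=load("le1");b=(240,150,325,270)
pl=np.array([(405,218),(425,238),(445,275),(462,325),(472,380),(472,420),(458,480),(430,535),(390,580),(350,560),(318,525),(293,485),(312,465),(328,420),(330,385),(322,345),(298,308),(350,265)])/4+[190,110]
m=polymask(pl,b);piv=np.array([.0015,-.0015,.017])
crop("le1",*b,7,"x");im=cv2.imread("pics/x.png");cv2.polylines(im,[((pl-[240,150])*7).astype(np.int32)],True,(255,255,0),1)
p0=[.5974,-.3018,0,.017,0,0]
for free,col in(((0,1,2),(0,0,255)),((0,1,2,3),(0,255,0)),):
    x,e=fit6i(c,M["large"],m,0*m,b,p0,piv,free);print(free,x[:4].round(4),np.degrees(x[[2,4,5]]).round(1),e)
    mm=cv2.resize(render6(c,M["large"],x,b,piv),None,fx=7,fy=7);cs,_=cv2.findContours((mm>.5).astype(np.uint8),0,cv2.CHAIN_APPROX_NONE);cv2.drawContours(im,cs,-1,col,1)
cv2.imwrite("pics/x.png",im)
```

```text
(0, 1, 2) [ 0.5973 -0.3024  0.0069  0.017 ] [0.4 0.  0. ] 193.85460976547483
(0, 1, 2, 3) [ 0.5944 -0.3066 -0.0091  0.002 ] [-0.5  0.   0. ] 51.83870818915801
```

View pics/x.png

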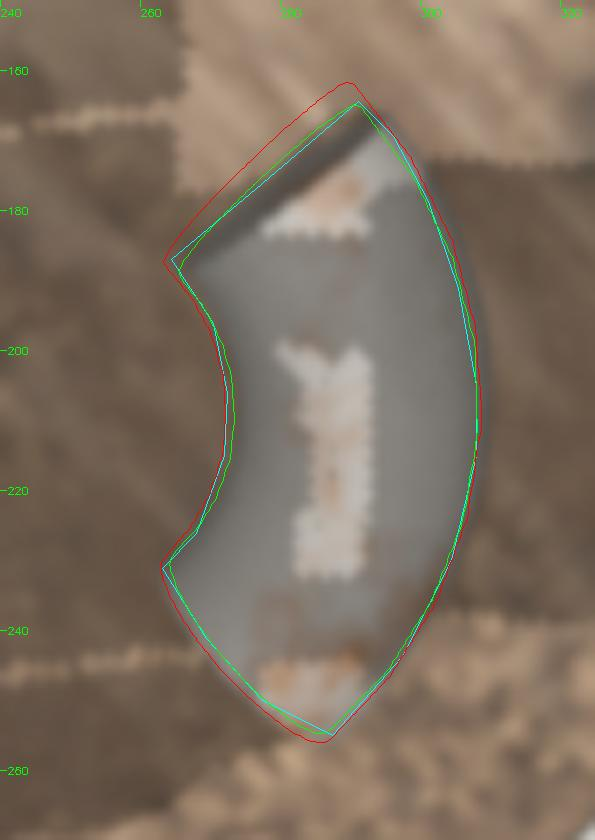

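Run:
```python
from sil import *
c=load("le1");b=(240,150,325,270)
pl=np.array([(405,218),(425,238),(445,275),(462,325),(472,380),(472,420),(458,480),(430,535),(390,580),(350,560),(318,525),(293,485),(312,465),(328,420),(330,385),(322,345),(298,308),(350,265)])/4+[190,110]
m=polymask(pl,b);piv=np.array([.0015,-.0015,.017])
for s in(1,.98,.96,.94):
    mod=[(g-piv)*s for g in M["large"]]
    x,e=fit6i(c,mod,m,0*m,b,[.5974,-.3018,0,.017*s,0,0],0*piv,(0,1,2));print(s,x[:4].round(4),np.degrees(x[2]).round(1),e)
# plates in se7 scale check / small elbow white seated
```

```text
1 [ 0.5973 -0.3024  0.0069  0.017 ] 0.4 193.85460976547483
0.98 [ 0.5968 -0.3033 -0.007   0.0167] -0.4 100.62841983852364
0.96 [ 0.5968 -0.3035 -0.0039  0.0163] -0.2 53.70180699730872
0.94 [ 0.5966 -0.3037 -0.0094  0.016 ] -0.5 71.32445982314495
```

Run:
```python
from h import *
goto([.5968,-.3034,.024],np.radians(-45.3),2)
```

```text
P [ 0.5949 -0.2935  0.1485] shift mm [ -5.9   8.  124.5] az 0.03521555684517619 jaw deg -43.28 tilt [ 1.2e-03 -9.0e-04 -1.0e+00] j6 0.13 w 70.3 F [-0.1  0.2 -0.2] t 14.6
```

Request:
{"op": "apply_moves", "data": {"moves": [[-5.9,8,40,0,0,0.035,58],[-5.9,8,80,0,0,0.035,58],[-5.9,8,110,0,0,0.035,58],[-5.9,8,124.5,0,0,0.035,58],[-5.9,8,124.5,0,0,0.035,58],[-5.9,8,124.5,0,0,0.035,20],[-5.9,8,124.5,0,0,0.035,20],[-5.9,8,124.5,0,0,0.035,20],[-5.9,8,124.5,0,0,0.035,20]], "grip_force": 40}}

```text
time: 15.72
position: [0.5966, -0.3037, 0.0242]
tcp_rot: [0.0, 0.925, 0.38, 0.0]
force: [-2.6, 2.1, 6.5]
width: 0.365
```

Request:
{"op": "apply_moves", "data": {"moves": [[0,0,-20,0,0,0,20],[0,0,-60,0,0,0,20],[0,0,-120,0,0,0,20],[0,0,-180,0,0,0,20],[0,0,-230,0,0,0,20],[0,0,-250,0,0,0,20],[0,0,-250,0,0,0,20]]}}

```text
time: 16.6
position: [0.5964, -0.3036, 0.2738]
tcp_rot: [0.001, 0.925, 0.38, 0.0]
force: [0.4, -0.4, -4.3]
width: 0.363
```

Run:
```python
from h import *
c=snap("wrist","le2"); goto([.466,.176,.14],np.radians(-45+2.4),3)
b=(190,120,365,315);crop("le2",*b,4,"x")
```

```text
P [ 0.5951 -0.3027  0.2695] shift mm [ 244.9 -430.5  131.6] az -0.04755863418943762 jaw deg -45.32 tilt [-0.0043  0.0032 -1.    ] j6 0.15 w 34.3 F [-0.   0.1 -3. ] t 16.8
```

View pics/x.png

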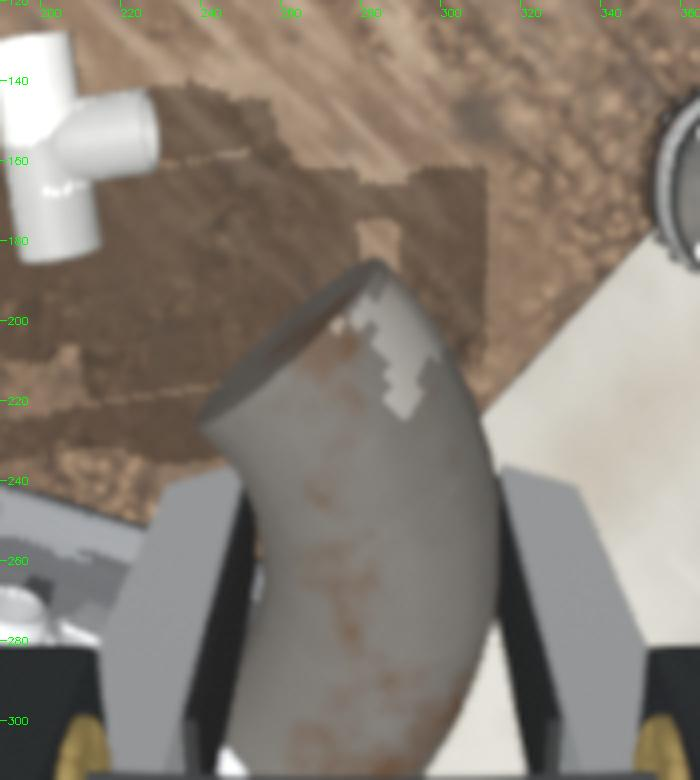

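Run:
```python
from sil import *
c=load("le2");p=c["pos"];o=np.array([190,120])
A=lambda a:np.array(a)/4+o
pl=A([(378,258),(405,285),(440,345),(470,400),(490,460),(500,530),(498,590),(485,650),(455,715),(425,770),(250,770),(225,740),(240,690),(262,620),(266,590),(262,550),(250,505),(235,465),(200,420),(250,350),(310,298),(355,265)])
b=(190,120,365,312);m=polymask(pl,b);piv=np.array([.0015,-.0015,.017])
ig=np.maximum(polymask(A([(245,470),(255,540),(245,640),(225,770),(60,770),(150,480)]),b),polymask(A([(500,470),(525,770),(650,770),(600,470)]),b))
jaw=np.radians(-45.3);y0=jaw+np.pi/4
p0=[p[0],p[1],y0,p[2]-.007,0,0]
im0=crop("le2",*b,4,"x");im=cv2.imread("pics/x.png")
for s,col in((1,(0,0,255)),(.97,(0,255,0)),(.95,(255,0,0))):
    mod=[(g-piv)*s for g in M["large"]]
    x,e=fit6i(c,mod,m,ig,b,p0,0*piv,(0,1,2));d=R.from_euler("z",-y0).apply([x[0]-p[0],x[1]-p[1],0]);print(s,"offset in elbow-nominal frame mm",(d[:2]*1000).round(1),"dyaw",np.degrees(x[2]-y0).round(1),e)
    mm=cv2.resize(render6(c,mod,x,b,0*piv),None,fx=4,fy=4);cs,_=cv2.findContours((mm>.5).astype(np.uint8),0,cv2.CHAIN_APPROX_NONE);cv2.drawContours(im,cs,-1,col,1)
cv2.imwrite("pics/x.png",im)
```

```text
1 offset in elbow-nominal frame mm [ 0.2 -3.4] dyaw -1.7 130.39018296130448
0.97 offset in elbow-nominal frame mm [ 1.5 -2.7] dyaw -0.5 104.69669481571944
0.95 offset in elbow-nominal frame mm [ 2.3 -2.3] dyaw 0.6 178.38309669734866
```

View pics/x.png

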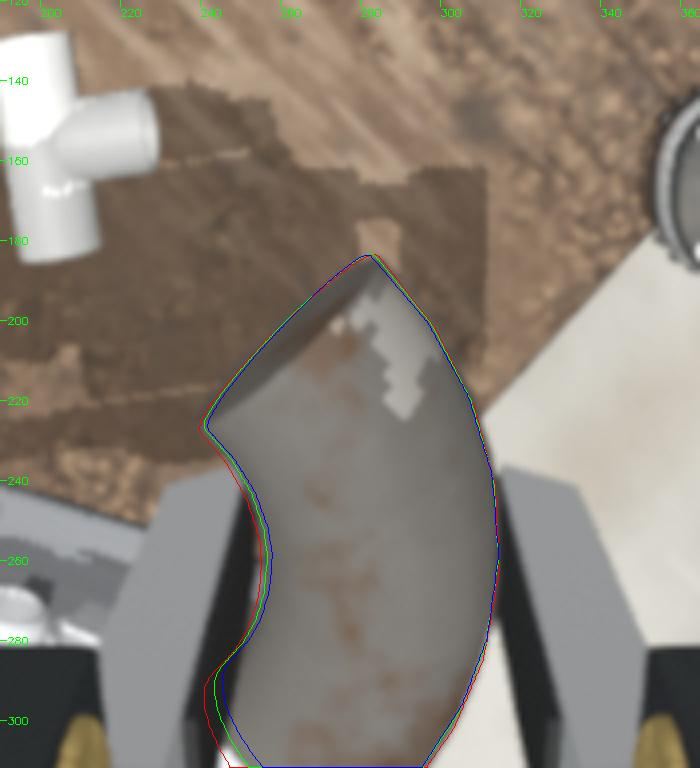

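Run:
```python
from h import *
print(load("le2")["pos"]);goto([.4677,.1765,.11],np.radians(-41.6),3)
```

```text
[ 0.59559324 -0.30307506  0.27123889]
P [ 0.5955 -0.3029  0.2704] shift mm [ 246.3 -430.1  161.9] az -0.06498951210270532 jaw deg -45.32 tilt [-0.0033  0.0024 -1.    ] j6 0.15 w 34.4 F [ 0.6  0.7 -2.9] t 16.95
```

Request:
{"op": "apply_moves", "data": {"moves": [[25,-43,0,0,0,0,20],[52,-90,0,0,0,0,20],[80,-138,0,0,0,-0.02,20],[107,-186,0,0,0,-0.03,20],[135,-234,0,0,0,-0.04,20],[162,-283,0,0,0,-0.05,20],[189,-331,0,0,0,-0.06,20],[217,-379,0,0,0,-0.065,20],[238,-416,30,0,0,-0.065,20],[246,-430,70,0,0,-0.065,20]]}}

```text
time: 18.2
position: [0.4687, 0.1775, 0.2031]
tcp_rot: [0.0, 0.912, 0.411, 0.001]
force: [0.2, -0.1, -3.5]
width: 0.365
```

Request:
{"op": "apply_moves", "data": {"moves": [[0,0,50,0,0,0,20],[0,0,90,0,0,0,20],[0,0,90,0,0,0,20],[0,0,90,0,0,0,20],[0,0,90,0,0,0,20]]}}

```text
time: 18.82
position: [0.4705, 0.1755, 0.1154]
tcp_rot: [0.001, 0.912, 0.41, 0.002]
force: [0.1, 0.1, -3.4]
width: 0.364
```

Run:
```python
from sil import *
P,cur=goto([.4677,.1765,.085],np.radians(-41.6),4)
c=snap("wrist","le3");print(c["pos"])
b=(190,120,365,315);crop("le3",*b,4,"x");im=cv2.imread("pics/x.png")
for z,col in((.006,(255,0,0)),(.010,(0,255,255))):
    C=np.array([.4652,.1770]);Rz=R.from_euler("z",2.4,degrees=True).as_matrix()[:2,:2]
    q=proj(c,np.array([[*(C+Rz@[sx*.05,sy*.05]),z] for sx,sy in((-1,1),(1,1),(1,-1),(-1,-1))]));cv2.polylines(im,[((q-[190,120]+.5)*4).astype(np.int32)],True,col,1)
cv2.imwrite("pics/x.png",im)
```

```text
P [0.4699 0.1754 0.1146] shift mm [-0.7 -2.4 29.6] az -4.179275616555955e-05 jaw deg -41.6 tilt [ 2.9e-03  4.0e-04 -1.0e+00] j6 0.86 w 34.4 F [-0.1 -0.  -3.3] t 19.025
[0.46920559 0.17534911 0.11374333]
```

View pics/x.png

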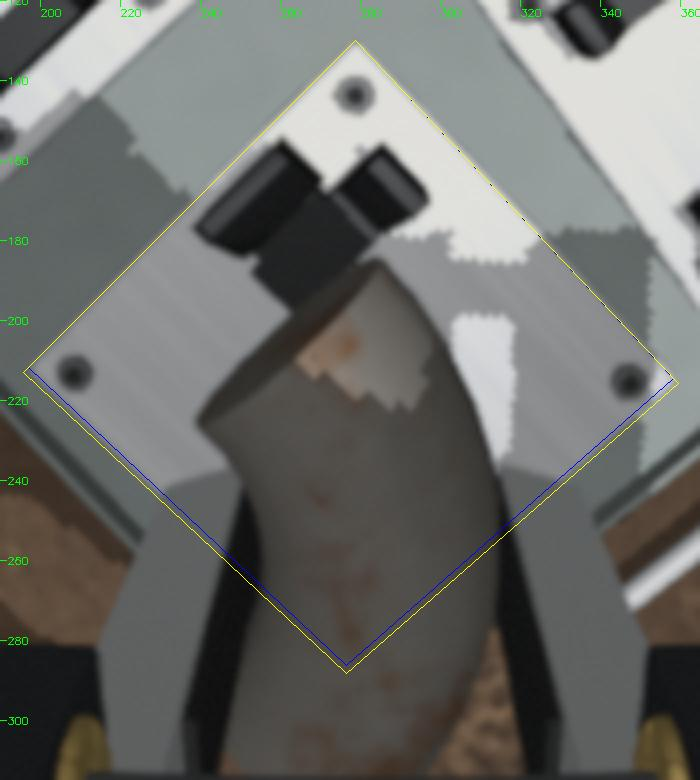

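Run:
```python
from sil import *
c=load("le3");p=np.array([.4696,.1754,.1143]);o=np.array([190,120])
A=lambda a:np.array(a)/4+o
pl=A([(380,258),(407,285),(440,345),(470,400),(490,460),(500,530),(498,590),(485,650),(455,715),(425,770),(250,770),(225,740),(240,690),(260,620),(264,590),(262,550),(250,505),(235,465),(196,420),(250,350),(310,298),(355,265)])
b=(190,120,365,312);m=polymask(pl,b);piv=np.array([.0015,-.0015,.017])
ig=np.maximum(polymask(A([(245,470),(265,540),(262,640),(235,770),(60,770),(150,480)]),b),polymask(A([(500,470),(525,770),(650,770),(600,470)]),b))
y0=np.radians(-41.6+45);p0=[p[0],p[1],y0,p[2]-.007,0,0]
for s in (1,.985,.97):
    mod=[(g-piv)*s for g in M["large"]]
    x,e=fit6i(c,mod,m,ig,b,p0,0*piv,(0,1,2));print(s,"mid",x[:2].round(4),"yaw",np.degrees(x[2]).round(1),"off",(x[:2]-p[:2]).round(4),e)
```

```text
1 mid [0.469  0.1731] yaw 0.3 off [-0.0006 -0.0023] 70.96935073237292
0.985 mid [0.4697 0.1735] yaw 1.0 off [ 0.0001 -0.0019] 60.682587903596655
0.97 mid [0.4704 0.1738] yaw 1.8 off [ 0.0008 -0.0016] 58.008183639776554
```

Request:
{"op": "apply_moves", "data": {"moves": [[-0.3,-3.6,20,0,0,-0.024,20],[-0.3,-3.6,40,0,0,-0.024,20],[-0.3,-3.6,47,0,0,-0.024,20],[-0.3,-3.6,47,0,0,-0.024,20],[-0.3,-3.6,47,0,0,-0.024,20]]}}

```text
time: 19.7
position: [0.4666, 0.1776, 0.0669]
tcp_rot: [0.0, 0.907, 0.421, 0.001]
force: [-0.2, -0.8, -3.2]
width: 0.371
```

Run:
```python
from sil import *
P,cur=goto([.4667,.1775,.0455],np.radians(-40.2),3)
c=snap("wrist","le4");print(c["pos"])
b=(190,120,365,315);crop("le4",*b,4,"x");im=cv2.imread("pics/x.png")
for z,col in((.0214,(255,0,0)),(P[2]-.024,(0,0,255))):
    mm=cv2.resize(render(c,M["large"],.4652,.1770,np.radians(2.4),z,b),None,fx=4,fy=4);cs,_=cv2.findContours((mm>.5).astype(np.uint8),0,cv2.CHAIN_APPROX_NONE);cv2.drawContours(im,cs,-1,col,1)
cv2.imwrite("pics/x.png",im)
```

```text
P [0.4665 0.1775 0.0668] shift mm [ 0.1  0.1 21.3] az -0.0003859593922932447 jaw deg -40.22 tilt [ 1.6e-03  2.0e-04 -1.0e+00] j6 0.84 w 34.2 F [ 0.6 -0.1 -2.6] t 19.85
[0.46631292 0.17750589 0.06657572]
```

View pics/x.png

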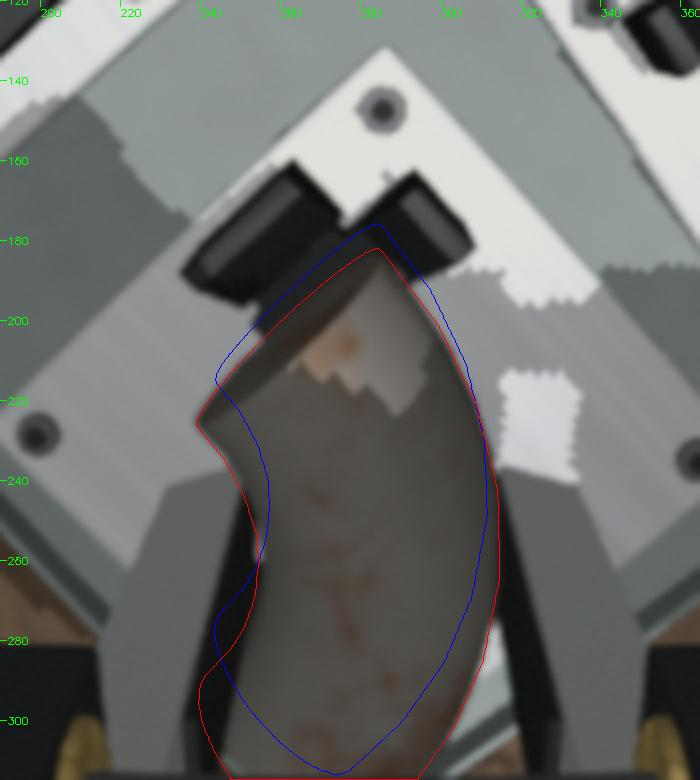

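Request:
{"op": "apply_moves", "data": {"moves": [[0.6,0,8,0,0,0,20],[0.6,0,14,0,0,0,20],[0.6,0,18,0,0,0,20],[0.6,0,18,0,0,0,20]]}}

```text
time: 20.4
position: [0.4658, 0.1778, 0.0474]
tcp_rot: [-0.0, 0.907, 0.421, -0.001]
force: [-0.0, -0.3, -2.7]
width: 0.364
```

Request:
{"op": "apply_moves", "data": {"moves": [[0,0,1.5,0,0,0,20],[0,0,2.5,0,0,0,20],[0,0,2.5,0,0,0,20]]}}

```text
time: 20.78
position: [0.4662, 0.1779, 0.0455]
tcp_rot: [-0.0, 0.907, 0.421, -0.0]
force: [0.4, -0.1, -3.1]
width: 0.366
```

Request:
{"op": "apply_moves", "data": {"moves": [[0,0,1,0,0,0,20],[0,0,2,0,0,0,20],[0,0,2,0,0,0,20]]}}

```text
time: 21.15
position: [0.4665, 0.1779, 0.0451]
tcp_rot: [-0.0, 0.907, 0.421, -0.001]
force: [-7.0, -1.6, 11.7]
width: 0.369
```

Request:
{"op": "apply_moves", "data": {"moves": [[0,0,0,0,0,0,42],[0,0,0,0,0,0,52],[0,0,0,0,0,0,52],[0,0,-30,0,0,0,52],[0,0,-70,0,0,0,56],[0,0,-110,0,0,0,60],[0,0,-130,0,0,0,60],[0,0,-130,0,0,0,60]]}}

```text
time: 22.15
position: [0.4674, 0.1781, 0.1751]
tcp_rot: [0.001, 0.907, 0.421, 0.002]
force: [0.6, -0.2, -0.4]
width: 0.637
```

Run:
```python
from sil import *
c=snap("wrist","le5"); P,cur=goto([.553,-.2102,.16],np.radians(-38.1),4)
crop("le5",190,110,365,315,4,"x")
```

```text
P [0.4655 0.1778 0.1721] shift mm [-239.7  317.4   12. ] az -0.0370841203877168 jaw deg -40.22 tilt [-2.3e-03 -3.0e-04 -1.0e+00] j6 0.84 w 59.9 F [ 0.1 -0.2  0.3] t 22.4
```

View pics/x.png

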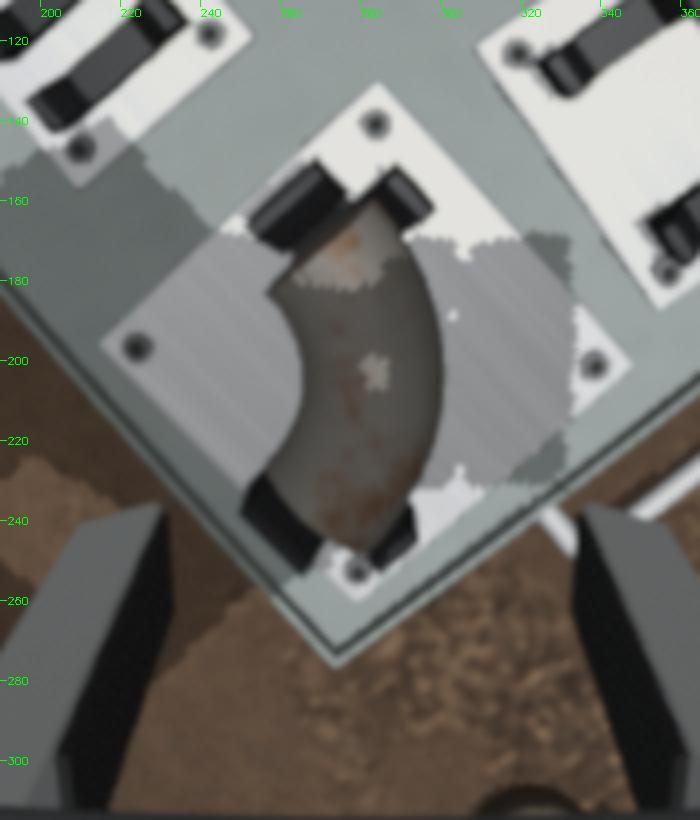

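Request:
{"op": "apply_moves", "data": {"moves": [[-10,15,-60,0,0,-0.037,70],[-30,45,-95,0,0,-0.037,70],[-65,90,-95,0,0,-0.037,70],[-100,135,-95,0,0,-0.037,70],[-135,180,-95,0,0,-0.037,72],[-170,225,-95,0,0,-0.037,72],[-205,270,-90,0,0,-0.037,72],[-232,307,-50,0,0,-0.037,72],[-240,317,5,0,0,-0.037,72],[-240,317,12,0,0,-0.037,72]]}}

```text
time: 23.65
position: [0.5503, -0.2091, 0.1559]
tcp_rot: [-0.005, 0.9, 0.437, -0.003]
force: [0.7, -0.4, -0.5]
width: 0.768
```

Request:
{"op": "apply_moves", "data": {"moves": [[0,0,0,0,0,0,72],[0,0,0,0,0,0,72],[0,0,0,0,0,0,72]]}}

```text
time: 24.02
position: [0.5544, -0.21, 0.1638]
tcp_rot: [0.002, 0.899, 0.438, 0.001]
force: [-0.2, 0.8, 0.6]
width: 0.769
```

Run:
```python
from sil import *
P,cur=goto([.553,-.2102,.022],np.radians(-38.1),3)
c=snap("wrist","te1");b=(190,130,370,315)
crop("te1",*b,4,"x");im=cv2.imread("pics/x.png")
mm=cv2.resize(render(c,M["tee"],.5534,-.2102,-.6642,0,b),None,fx=4,fy=4);cs,_=cv2.findContours((mm>.5).astype(np.uint8),0,cv2.CHAIN_APPROX_NONE);cv2.drawContours(im,cs,-1,(0,0,255),1)
cv2.imwrite("pics/x.png",im)
```

```text
P [ 0.554  -0.21    0.1629] shift mm [ -0.8  -1.  140.9] az 0.0006331534627534996 jaw deg -38.06 tilt [ 0.002  -0.0013 -1.    ] j6 0.11 w 72.0 F [-0.9  0.7  0.3] t 24.175
```

View pics/x.png

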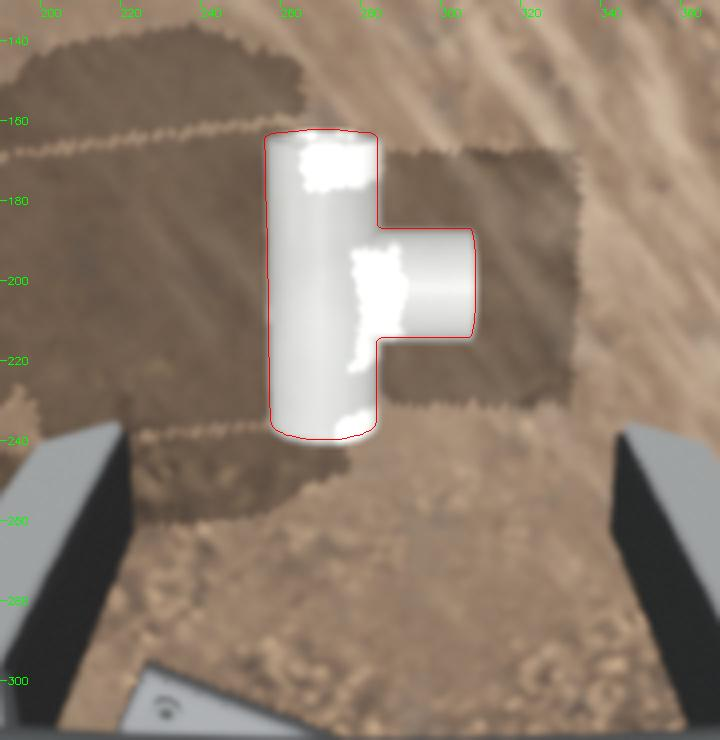

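Request:
{"op": "apply_moves", "data": {"moves": [[-0.4,-0.5,50,0,0,0,72],[-0.4,-0.5,95,0,0,0,70],[-0.4,-0.5,128,0,0,0,66],[-0.4,-0.5,141,0,0,0,66],[-0.4,-0.5,141,0,0,0,66],[-0.4,-0.5,141,0,0,0,35],[-0.4,-0.5,141,0,0,0,35],[-0.4,-0.5,141,0,0,0,35],[-0.4,-0.5,141,0,0,0,35]], "grip_force": 35}}

```text
time: 25.35
position: [0.5533, -0.2104, 0.0213]
tcp_rot: [0.001, 0.899, 0.438, 0.0]
force: [-0.7, -0.5, 3.9]
width: 0.525
```

Request:
{"op": "apply_moves", "data": {"moves": [[0,0,-20,0,0,0,35],[0,0,-60,0,0,0,35],[0,0,-120,0,0,0,35],[0,0,-180,0,0,0,35],[0,0,-230,0,0,0,35],[0,0,-250,0,0,0,35],[0,0,-250,0,0,0,35]]}}

```text
time: 26.22
position: [0.5527, -0.2101, 0.271]
tcp_rot: [0.001, 0.899, 0.438, 0.0]
force: [-0.6, -0.6, -3.6]
width: 0.524
```

Run:
```python
from sil import *
goto([.5758,.1752,.11],np.radians(-4.2),3)
```

```text
P [ 0.5516 -0.2094  0.2678] shift mm [ 317.7 -217.6  158.6] az -0.5917198234822107 jaw deg -38.1 tilt [-0.0037  0.0023 -1.    ] j6 0.11 w 49.2 F [ 0.1  1.8 -3. ] t 26.375
```

Request:
{"op": "apply_moves", "data": {"moves": [[40,-27,0,0,0,-0.08,35],[84,-57,0,0,0,-0.17,35],[128,-87,0,0,0,-0.26,35],[172,-118,0,0,0,-0.35,35],[216,-148,0,0,0,-0.44,35],[260,-178,0,0,0,-0.53,35],[298,-204,20,0,0,-0.59,35],[317,-217,70,0,0,-0.592,35],[317,-217,125,0,0,-0.592,35],[317,-217,155,0,0,-0.592,35]]}}

```text
time: 27.62
position: [0.5736, 0.1734, 0.1091]
tcp_rot: [-0.003, 0.732, 0.681, -0.004]
force: [1.0, 0.6, -3.2]
width: 0.52
```

Request:
{"op": "apply_moves", "data": {"moves": [[0,0,0,0,0,0,35],[0,0,0,0,0,0,35],[0,0,0,0,0,0,35]]}}

```text
time: 28.0
position: [0.5788, 0.1733, 0.1174]
tcp_rot: [0.001, 0.732, 0.681, 0.001]
force: [0.4, 0.2, -2.1]
width: 0.522
```

Run:
```python
from sil import *
P,cur=goto([.5756,.1754,.075],np.radians(-4.2),3)
c=snap("wrist","te2");b=(190,110,370,315)
crop("te2",*b,4,"x");im=cv2.imread("pics/x.png")
mm=cv2.resize(render(c,M["tee"],P[0],P[1],cur,P[2]-.022,b),None,fx=4,fy=4);cs,_=cv2.findContours((mm>.5).astype(np.uint8),0,cv2.CHAIN_APPROX_NONE);cv2.drawContours(im,cs,-1,(0,0,255),1)
C=np.array([.5756,.1754]);Rz=R.from_euler("z",-4.2,degrees=True).as_matrix()[:2,:2]
q=proj(c,np.array([[*(C+Rz@[sx*.042,sy*.042]),.0095] for sx,sy in((-1,1),(1,1),(1,-1),(-1,-1))]));cv2.polylines(im,[((q-[190,110]+.5)*4).astype(np.int32)],True,(0,255,255),1)
cv2.imwrite("pics/x.png",im)
```

```text
P [0.5785 0.1733 0.1171] shift mm [ 1.8 -3.2 42.1] az 0.00015935305665215616 jaw deg -4.19 tilt [ 2.7e-03  3.0e-04 -1.0e+00] j6 0.18 w 49.3 F [ 0.6  0.6 -3.4] t 28.15
```

View pics/x.png

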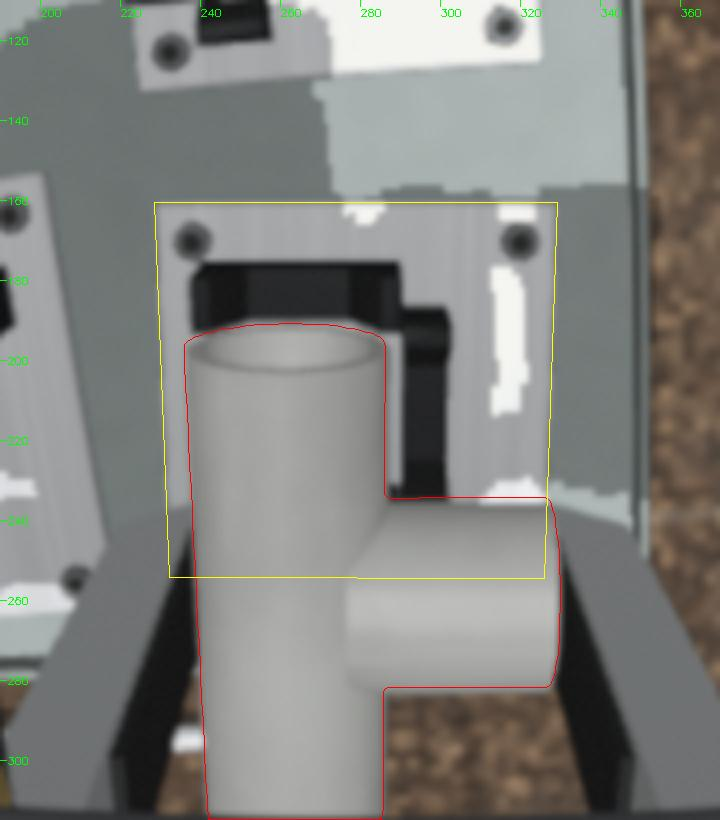

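Request:
{"op": "apply_moves", "data": {"moves": [[1.8,-3.2,20,0,0,0,35],[1.8,-3.2,40,0,0,0,35],[1.8,-3.2,50,0,0,0,35],[1.8,-3.2,50,0,0,0,35],[1.8,-3.2,50,0,0,0,35]]}}

```text
time: 28.82
position: [0.5749, 0.1754, 0.0658]
tcp_rot: [0.0, 0.732, 0.681, 0.0]
force: [-0.0, 0.2, -3.5]
width: 0.519
```

Run:
```python
from sil import *
P,cur=goto([.5756,.1754,.0434],np.radians(-4.2),3)
c=snap("wrist","te3");b=(190,110,370,315)
crop("te3",*b,4,"x");im=cv2.imread("pics/x.png")
for z,col in((.0214,(255,0,0)),(P[2]-.022,(0,0,255))):
  mm=cv2.resize(render(c,M["tee"],.5756,.1754,np.radians(-4.2),z,b),None,fx=4,fy=4);cs,_=cv2.findContours((mm>.5).astype(np.uint8),0,cv2.CHAIN_APPROX_NONE);cv2.drawContours(im,cs,-1,col,1)
cv2.imwrite("pics/x.png",im)
```

```text
P [0.5751 0.1754 0.0663] shift mm [ 0.   0.4 22.9] az 0.00028733457368002036 jaw deg -4.18 tilt [ 1.5e-03  2.0e-04 -1.0e+00] j6 0.18 w 49.1 F [ 0.5  0.1 -3.2] t 28.975
```

View pics/x.png

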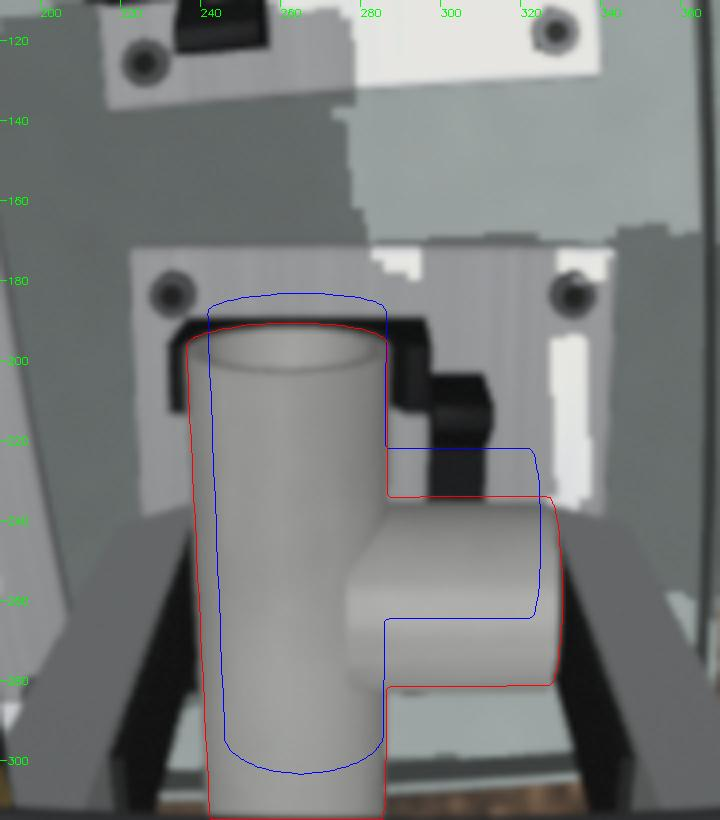

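Request:
{"op": "apply_moves", "data": {"moves": [[0,0.4,8,0,0,0,35],[0,0.4,15,0,0,0,35],[0,0.4,20,0,0,0,35],[0,0.4,20,0,0,0,35]]}}

```text
time: 29.52
position: [0.5743, 0.1752, 0.0446]
tcp_rot: [-0.0, 0.732, 0.681, -0.001]
force: [0.6, 0.4, -3.4]
width: 0.524
```

Request:
{"op": "apply_moves", "data": {"moves": [[0,0,1.5,0,0,0,35],[0,0,2.5,0,0,0,35],[0,0,2.5,0,0,0,35]]}}

```text
time: 29.9
position: [0.5749, 0.1753, 0.043]
tcp_rot: [0.0, 0.732, 0.681, 0.0]
force: [-0.6, 1.5, -3.0]
width: 0.52
```

Request:
{"op": "apply_moves", "data": {"moves": [[0,0,1,0,0,0,35],[0,0,1.5,0,0,0,35],[0,0,1.5,0,0,0,35]]}}

```text
time: 30.28
position: [0.5751, 0.1753, 0.0422]
tcp_rot: [0.0, 0.732, 0.681, 0.0]
force: [-2.8, 0.5, 3.9]
width: 0.52
```

Request:
{"op": "apply_moves", "data": {"moves": [[0,0,0,0,0,0,56],[0,0,0,0,0,0,62],[0,0,0,0,0,0,62],[0,0,-30,0,0,0,62],[0,0,-70,0,0,0,62],[0,0,-110,0,0,0,62],[0,0,-150,0,0,0,62],[0,0,-170,0,0,0,62],[0,0,-170,0,0,0,62]]}}

```text
time: 31.4
position: [0.5756, 0.1754, 0.2126]
tcp_rot: [0.001, 0.732, 0.681, 0.001]
force: [0.4, 0.4, 0.3]
width: 0.662
```

Run:
```python
from sil import *
P,cur=goto([.4152,-.3087,.2],np.radians(25.9),4)
c=snap("wrist","te4");b=(150,30,380,300)
crop("te4",*b,3,"x")
```

```text
P [0.574  0.1752 0.2096] shift mm [-494.2 -123.1   10.2] az -0.5250754265426858 jaw deg -4.18 tilt [-2.7e-03 -3.0e-04 -1.0e+00] j6 0.18 w 61.9 F [ 1.   0.9 -0. ] t 31.6
```

View pics/x.png

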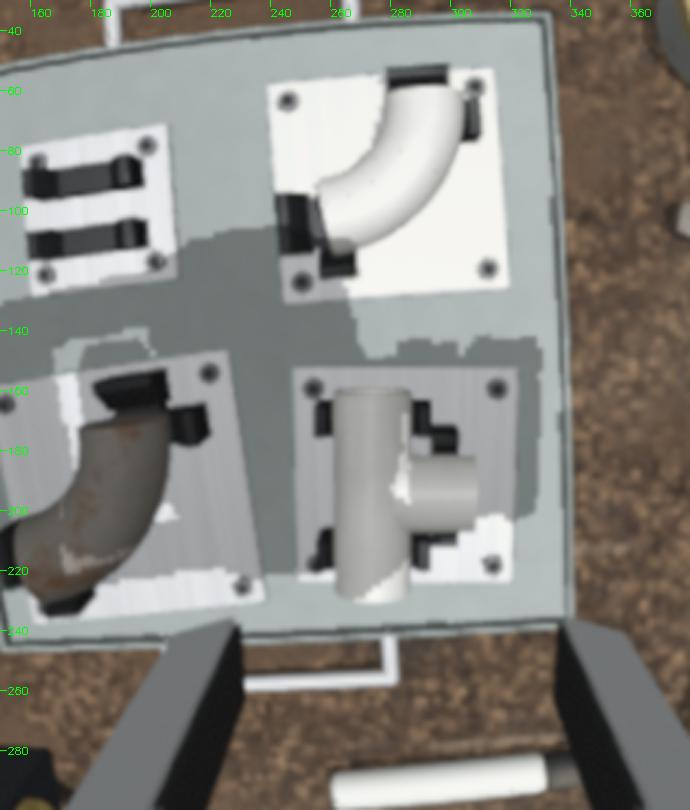

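Run:
```python
from sil import *
c=load("parts1");print("bolts",back(c,[[126,33],[186,25],[202,10]],.02).round(3))
c=load("tray1");print("tray",back(c,[[201,38],[370,42],[365,203],[201,203]],.004).round(3), "bolts",back(c,[[152,253],[208,258]],.02).round(3),"vice top edge",back(c,[[218,300],[378,310]],.2).round(3),back(c,[[218,300],[378,310]],.12).round(3))
im=cv2.imread("pics/scene1.png");cv2.imwrite("pics/x.png",cv2.resize(im[180:380,130:440],None,fx=2.5,fy=2.5))
```

```text
bolts [[ 0.312 -0.14   0.02 ]
 [ 0.406 -0.141  0.02 ]
 [ 0.429 -0.12   0.02 ]]
tray [[0.405 0.352 0.004]
 [0.645 0.347 0.004]
 [0.643 0.11  0.004]
 [0.4   0.11  0.004]] bolts [[0.318 0.034 0.02 ]
 [0.409 0.029 0.02 ]] vice top edge [[0.46  0.066 0.2  ]
 [0.613 0.053 0.2  ]] [[ 0.442  0.017  0.12 ]
 [ 0.642 -0.     0.12 ]]
```

View pics/x.png

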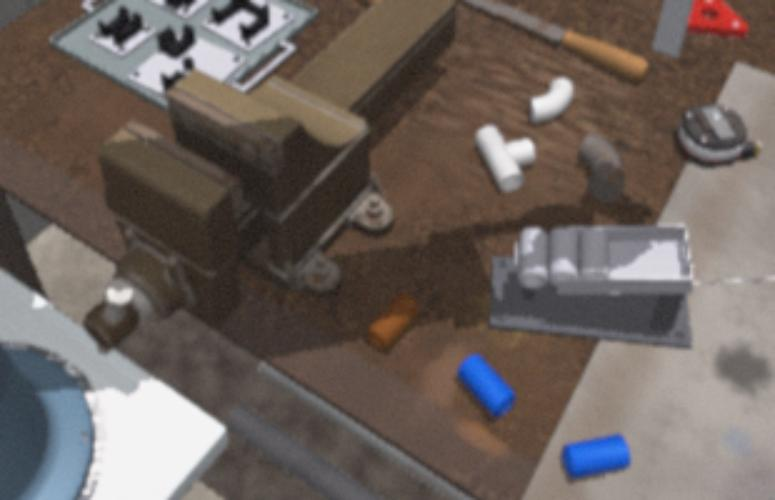

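Request:
{"op": "apply_moves", "data": {"moves": [[-20,-5,-50,0,0,0,66],[-65,-16,-70,0,0,-0.06,66],[-125,-31,-70,0,0,-0.12,66],[-185,-46,-70,0,0,-0.18,66],[-245,-61,-70,0,0,-0.24,66],[-305,-76,-70,0,0,-0.3,66],[-365,-91,-70,0,0,-0.38,66],[-425,-106,-70,0,0,-0.46,66],[-475,-118,-50,0,0,-0.525,66],[-494,-123,-10,0,0,-0.525,66]]}}

```text
time: 32.9
position: [0.4156, -0.3115, 0.2215]
tcp_rot: [0.001, 0.532, 0.847, -0.001]
force: [0.1, 0.7, -0.3]
width: 0.701
```

Request:
{"op": "apply_moves", "data": {"moves": [[0,0,20,0,0,0,66],[0,0,20,0,0,0,66],[0,0,20,0,0,0,66],[0,0,20,0,0,0,66]]}}

```text
time: 33.4
position: [0.4168, -0.3087, 0.2028]
tcp_rot: [0.001, 0.53, 0.848, -0.0]
force: [0.1, 0.2, 0.4]
width: 0.702
```

Run:
```python
from sil import *
P,cur=goto([.4152,-.3087,.15],np.radians(25.9),4)
c=snap("wrist","ni1");b=(190,110,370,315)
crop("ni1",*b,4,"x");im=cv2.imread("pics/x.png")
mm=cv2.resize(render(c,M["nipple"],.4152,-.3087,np.radians(-64.1),.062,b),None,fx=4,fy=4);cs,_=cv2.findContours((mm>.5).astype(np.uint8),0,cv2.CHAIN_APPROX_NONE);cv2.drawContours(im,cs,-1,(0,0,255),1)
cv2.imwrite("pics/x.png",im)
```

```text
P [ 0.4166 -0.3085  0.2024] shift mm [ 0.6 -1.4 52.4] az 0.0004616214898651716 jaw deg 25.93 tilt [ 0.0011 -0.0013 -1.    ] j6 -1.31 w 66.1 F [-0.1 -0.3  0.2] t 33.6
```

View pics/x.png

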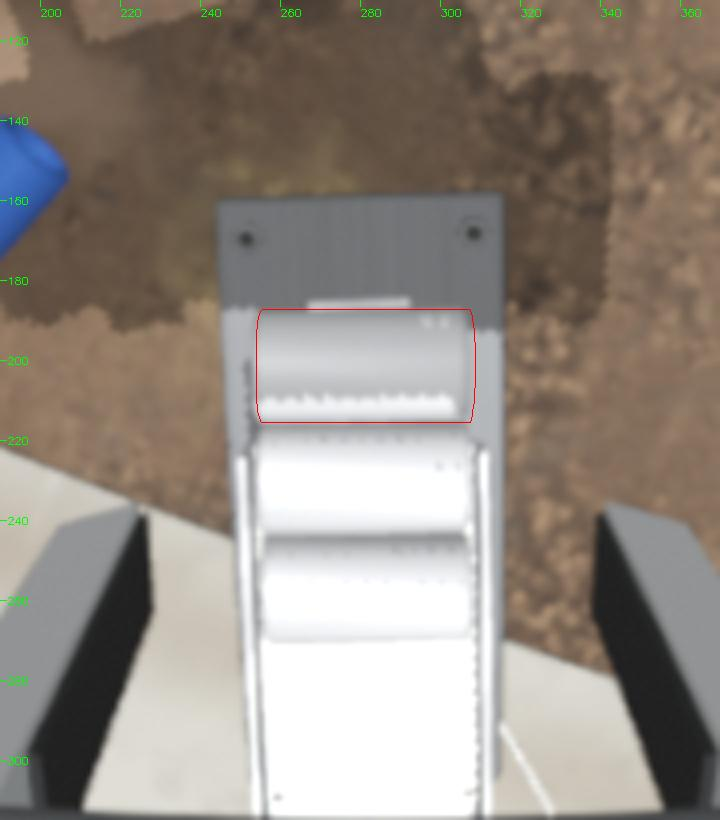

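Request:
{"op": "apply_moves", "data": {"moves": [[0.6,-1.6,40,0,0,-0.028,64],[0.6,-1.6,85,0,0,-0.028,64],[0.6,-1.6,120,0,0,-0.028,64],[0.6,-1.6,140,0,0,-0.028,64],[0.6,-1.6,140,0,0,-0.028,64],[0.6,-1.6,140,0,0,-0.028,64]], "grip_force": 25}}

```text
time: 34.4
position: [0.415, -0.3092, 0.0626]
tcp_rot: [0.001, 0.519, 0.855, -0.0]
force: [0.4, 0.7, 1.2]
width: 0.679
```

Run:
```python
from sil import *
P,cur=goto([.4150,-.3088,.062],np.radians(27.5),3)
c=snap("wrist","ni2");b=(190,110,370,315)
crop("ni2",*b,4,"x")
```

```text
P [ 0.4152 -0.3093  0.0629] shift mm [0.6 0.1 0.9] az 8.310839423253391e-05 jaw deg 27.5 tilt [ 0.0016 -0.0019 -1.    ] j6 -1.34 w 64.1 F [ 0.9 -0.1 -0. ] t 34.55
```

View pics/x.png

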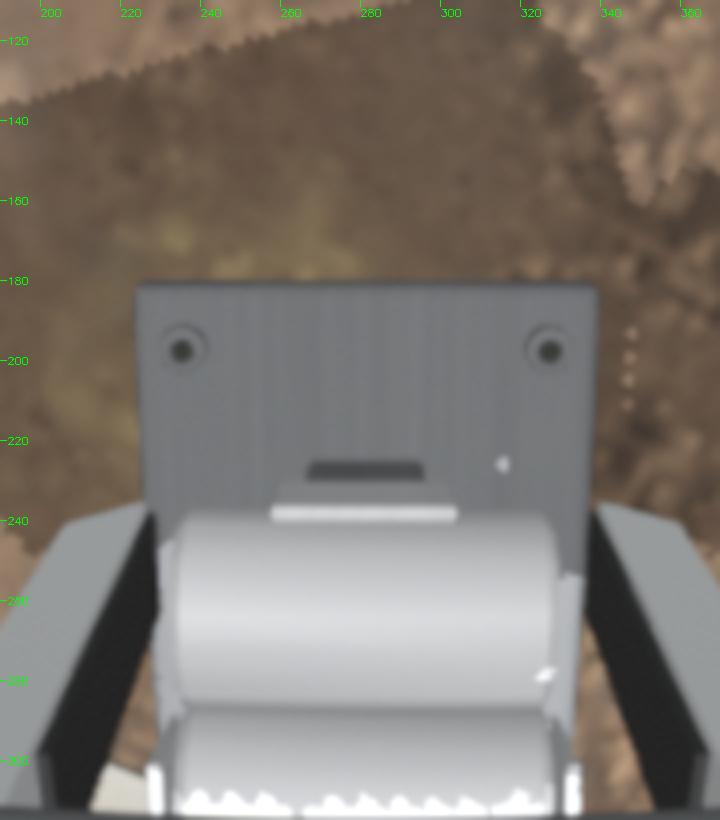

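Request:
{"op": "apply_moves", "data": {"moves": [[0,0,0,0,0,0,40],[0,0,0,0,0,0,40],[0,0,0,0,0,0,40],[0,0,0,0,0,0,40],[0,0,0,0,0,0,40]], "grip_force": 25}}

```text
time: 35.22
position: [0.4146, -0.3088, 0.0618]
tcp_rot: [0.0, 0.519, 0.855, -0.0]
force: [-1.4, 0.5, 3.1]
width: 0.53
```

Request:
{"op": "apply_moves", "data": {"moves": [[0,0,-4,0,0,0,40],[0,0,-12,0,0,0,40],[0,0,-22,0,0,0,40],[0,0,-35,0,0,0,40],[0,0,-55,0,0,0,40],[0,0,-90,0,0,0,40],[0,0,-130,0,0,0,40],[0,0,-175,0,0,0,40],[0,0,-210,0,0,0,40],[0,0,-210,0,0,0,40]]}}

```text
time: 36.48
position: [0.4156, -0.3098, 0.2756]
tcp_rot: [0.004, 0.519, 0.855, -0.001]
force: [-0.3, 0.3, -1.5]
width: 0.532
```

Run:
```python
from sil import *
P,cur=goto([.4672,.2872,.12],np.radians(90.5),3)
c=snap("wrist","ni3")
im=cv2.imread("pics/ni3.png");cv2.imwrite("pics/x.png",cv2.resize(im,(800,600),interpolation=cv2.INTER_CUBIC))
```

```text
P [ 0.4143 -0.3083  0.2713] shift mm [503.8 322.  151.3] az -1.099486114356048 jaw deg 27.5 tilt [-0.e+00  1.e-04 -1.e+00] j6 -1.34 w 50.0 F [ 0.2 -0.3 -1.4] t 36.625
```

View pics/x.png

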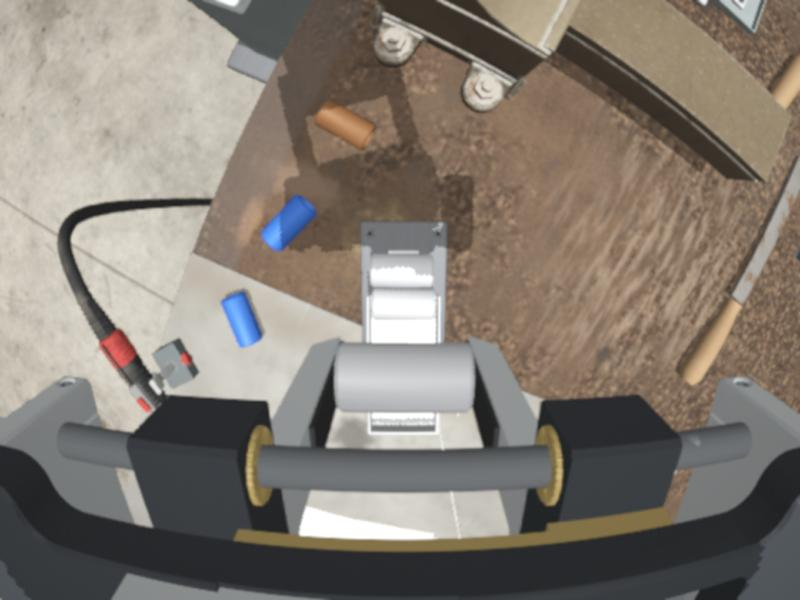

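Request:
{"op": "apply_moves", "data": {"moves": [[45,29,-5,0,0,-0.09,40],[95,61,-5,0,0,-0.2,40],[145,93,-5,0,0,-0.31,40],[195,125,-5,0,0,-0.42,40],[245,157,-5,0,0,-0.53,40],[295,189,-5,0,0,-0.64,40],[345,221,-5,0,0,-0.75,40],[395,253,-5,0,0,-0.86,40],[445,285,0,0,0,-0.97,40],[490,313,0,0,0,-1.08,40]]}}

```text
time: 37.92
position: [0.4646, 0.2724, 0.2691]
tcp_rot: [-0.002, 0.003, 1.0, -0.001]
force: [-0.6, 0.2, -0.7]
width: 0.529
```

Run:
```python
from sil import *
P,cur=goto([.4675,.2873,.11],np.radians(90.5),4)
```

```text
P [0.4645 0.2736 0.2693] shift mm [ -3.5  13.8 159.3] az -0.01395843059810753 jaw deg 89.7 tilt [-3.7e-03 -1.0e-04 -1.0e+00] j6 -1.24 w 49.5 F [ 0.3  0.2 -1.1] t 38.125
```

Request:
{"op": "apply_moves", "data": {"moves": [[-3,13.5,50,0,0,-0.014,40],[-3,13.5,105,0,0,-0.014,40],[-3,13.5,145,0,0,-0.014,40],[-3,13.5,160,0,0,-0.014,40],[-3,13.5,160,0,0,-0.014,40],[-3,13.5,160,0,0,-0.014,40]]}}

```text
time: 38.88
position: [0.4705, 0.2842, 0.1136]
tcp_rot: [0.002, -0.001, 1.0, 0.001]
force: [-0.5, -0.1, -1.4]
width: 0.526
```

Run:
```python
from sil import *
P,cur=goto([.4675,.2873,.07],np.radians(90.5),4)
c=snap("wrist","ni4");b=(190,110,370,315)
crop("ni4",*b,4,"x");im=cv2.imread("pics/x.png")
mm=cv2.resize(render(c,M["nipple"],P[0],P[1],cur-np.pi/2,P[2],b),None,fx=4,fy=4);cs,_=cv2.findContours((mm>.5).astype(np.uint8),0,cv2.CHAIN_APPROX_NONE);cv2.drawContours(im,cs,-1,(0,0,255),1)
C=np.array([.4675,.2873]);Rz=R.from_euler("z",.5,degrees=True).as_matrix()[:2,:2]
q=proj(c,np.array([[*(C+Rz@[sx*.03,sy*.03]),.0095] for sx,sy in((-1,1),(1,1),(1,-1),(-1,-1))]));cv2.polylines(im,[((q-[190,110]+.5)*4).astype(np.int32)],True,(0,255,255),1)
cv2.imwrite("pics/x.png",im)
```

```text
P [0.4702 0.2844 0.1133] shift mm [ 2.8  2.9 43.3] az -0.005679230854048534 jaw deg 90.17 tilt [ 0.0031  0.0011 -1.    ] j6 -1.24 w 49.8 F [-0.7 -0.5 -0.6] t 39.075
```

View pics/x.png

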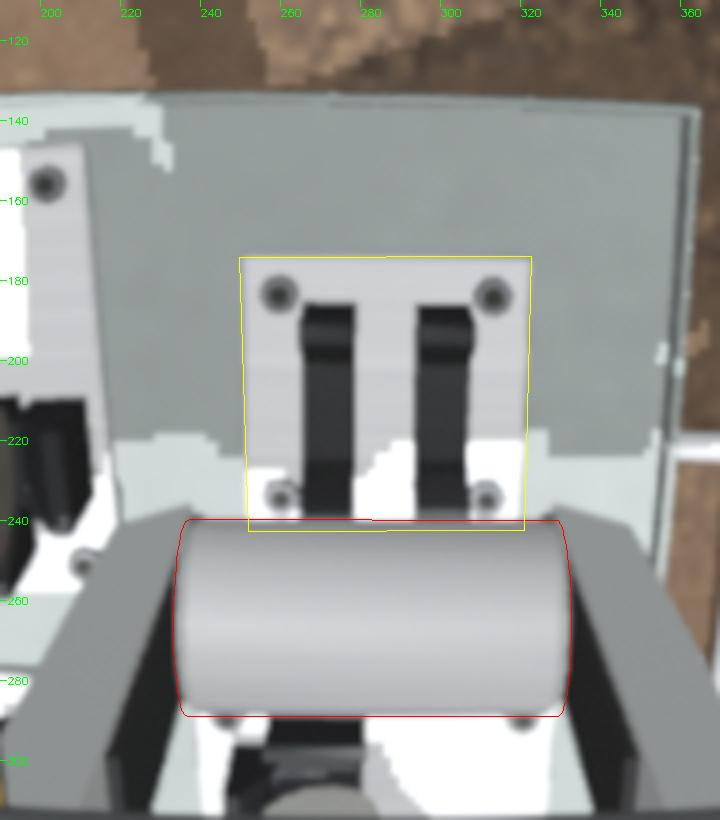

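Request:
{"op": "apply_moves", "data": {"moves": [[2.8,2.9,25,0,0,-0.006,40],[2.8,2.9,48,0,0,-0.006,40],[2.8,2.9,60,0,0,-0.006,40],[2.8,2.9,60,0,0,-0.006,40],[2.8,2.9,60,0,0,-0.006,40]]}}

```text
time: 39.75
position: [0.467, 0.2872, 0.0525]
tcp_rot: [0.001, -0.005, 1.0, 0.0]
force: [-0.4, -0.3, 0.1]
width: 0.532
```

Run:
```python
from sil import *
P,cur=goto([.4675,.2873,.0349],np.radians(90.5),3)
c=snap("wrist","ni5");b=(190,110,370,315)
crop("ni5",*b,4,"x");im=cv2.imread("pics/x.png")
for z,col in((.0349,(255,0,0)),(P[2],(0,0,255))):
  mm=cv2.resize(render(c,M["nipple"],.4675,.2873,np.radians(.5),z,b),None,fx=4,fy=4);cs,_=cv2.findContours((mm>.5).astype(np.uint8),0,cv2.CHAIN_APPROX_NONE);cv2.drawContours(im,cs,-1,col,1)
cv2.imwrite("pics/x.png",im)
```

```text
P [0.4669 0.2872 0.0525] shift mm [-0.5  0.1 17.6] az 0.0005152132137871135 jaw deg 90.53 tilt [ 1.8e-03  6.0e-04 -1.0e+00] j6 -1.24 w 49.9 F [-0.2 -0.7 -1. ] t 39.9
```

View pics/x.png

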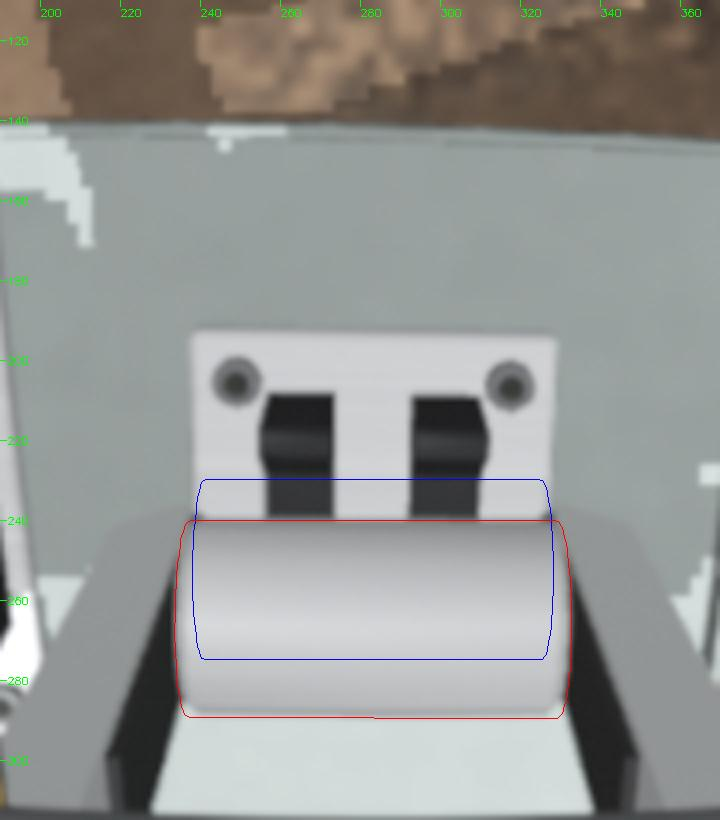

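Request:
{"op": "apply_moves", "data": {"moves": [[-0.4,0,6,0,0,0.008,40],[-0.4,0,12,0,0,0.008,40],[-0.4,0,15,0,0,0.008,40],[-0.4,0,15,0,0,0.008,40]]}}

```text
time: 40.45
position: [0.4662, 0.2868, 0.036]
tcp_rot: [-0.0, -0.001, 1.0, -0.0]
force: [-0.7, -0.4, -0.1]
width: 0.53
```

Request:
{"op": "apply_moves", "data": {"moves": [[0,0,1.5,0,0,0,40],[0,0,2.5,0,0,0,40],[0,0,2.5,0,0,0,40]]}}

```text
time: 40.83
position: [0.4667, 0.287, 0.0345]
tcp_rot: [0.0, -0.001, 1.0, 0.0]
force: [-1.7, -0.2, 3.4]
width: 0.529
```

Request:
{"op": "apply_moves", "data": {"moves": [[0,0,0,0,0,0,56],[0,0,0,0,0,0,62],[0,0,0,0,0,0,62],[0,0,-20,0,0,0,62],[0,0,-60,0,0,0,62],[0,0,-110,0,0,0,62],[0,0,-150,0,0,0,62],[0,0,-200,0,0,0,62],[0,0,-220,0,0,0,62],[0,0,-220,0,0,0,62]]}}

```text
time: 42.08
position: [0.467, 0.2871, 0.2546]
tcp_rot: [0.001, -0.001, 1.0, 0.0]
force: [-0.7, -0.2, 0.1]
width: 0.658
```

Run:
```python
from sil import *
P,cur=goto([.52,.15,.3],np.radians(0),4)
c=snap("wrist","ni6");snap("scene","scf");snap("side","sif")
im=cv2.imread("pics/ni6.png");cv2.imwrite("pics/x.png",cv2.resize(im,(800,600),interpolation=cv2.INTER_CUBIC))
crop("ni6",200,110,370,270,4,"y")
im=cv2.imread("pics/scf.png");cv2.imwrite("pics/z.png",cv2.resize(im[150:330,130:430],None,fx=2.5,fy=2.5,interpolation=cv2.INTER_CUBIC))
```

```text
P [0.4657 0.2866 0.2517] shift mm [ -54.  -136.7  -48.3] az -1.569659392197921 jaw deg 90.07 tilt [-0.0033 -0.0012 -1.    ] j6 -1.23 w 61.8 F [-0.  -0.1  0.4] t 42.275
```

View pics/x.png

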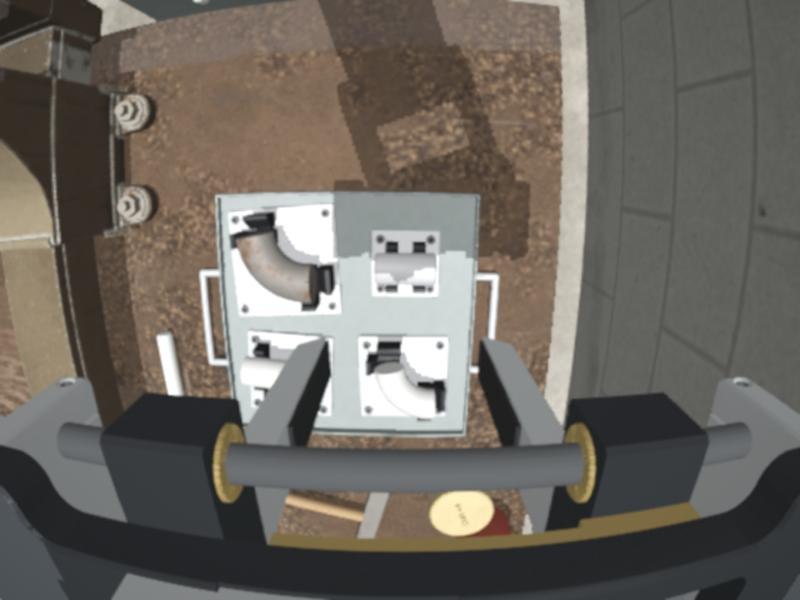

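View pics/y.png

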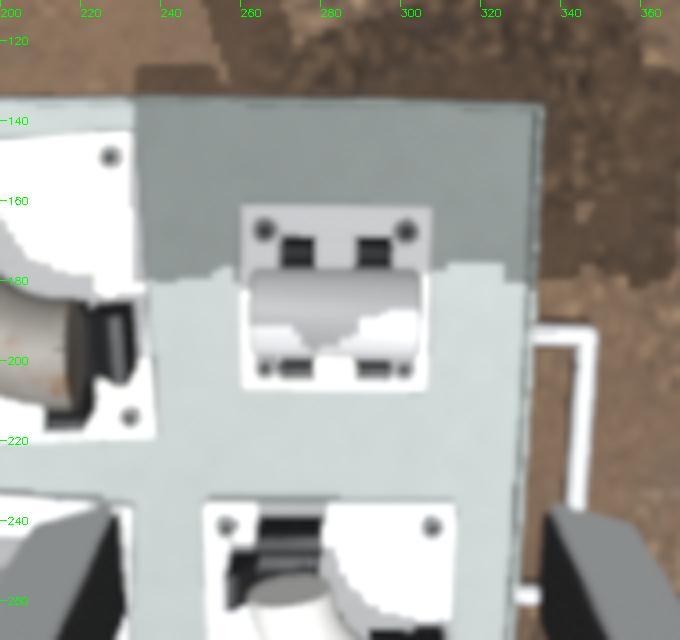

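View pics/z.png

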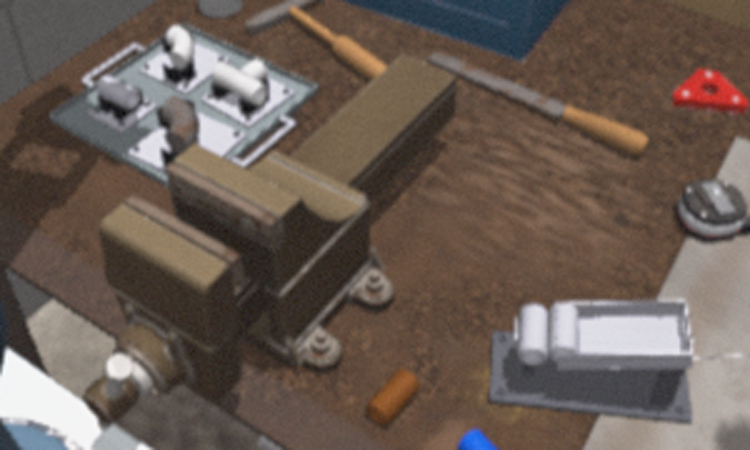

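Run:
```python
from sil import *
c=load("te4");b=(150,30,360,250)
overlay("te4",c,[("tee",(.5756,.1754,np.radians(-4.2)),.0214),("small",(.5775,.2858,0.),.0214),("large",(.4654,.1772,np.radians(2.4)),.0214)],b,3,"x")
c=load("ni6");overlay("ni6",c,[("nipple",(.4675,.2873,np.radians(.5)),.0349),("large",(.4654,.1772,np.radians(2.4)),.0214)],(155,125,325,225),4,"y")
```

```text
(no output)
```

View pics/x.png

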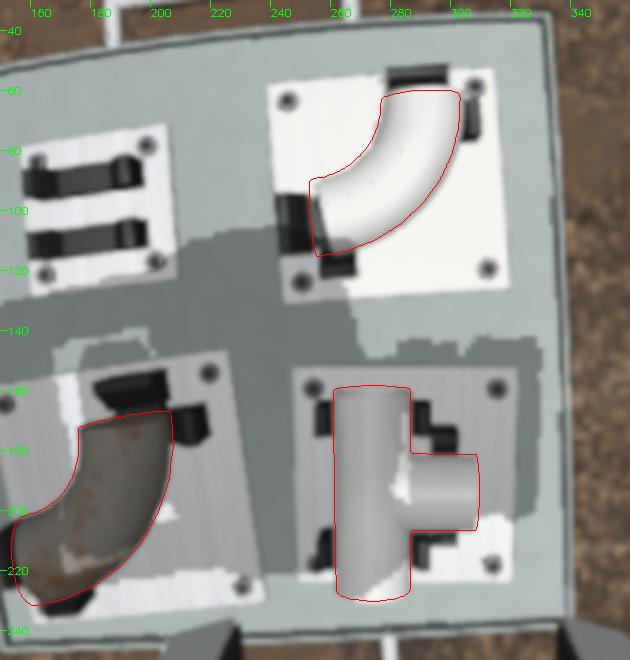

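View pics/y.png

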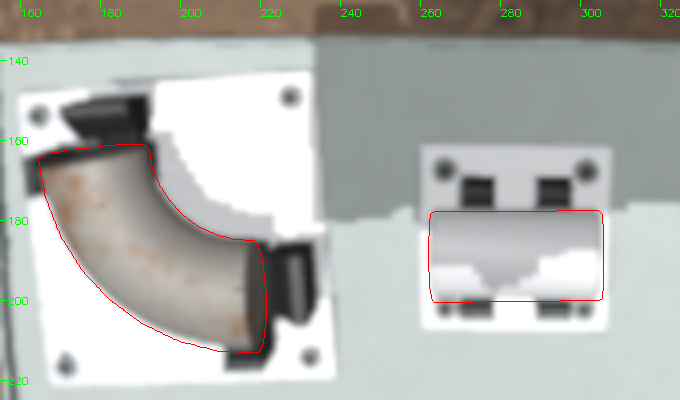

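Run:
```python
from bench import robot
print(robot.hand_in(), robot.get_obs()["time"])
```

```text
the job is handed in; nothing more can be done
the job is handed in; nothing more can be done
```

The small elbow, large elbow, tee and one nipple are set in their cradles, in that order. I took the nipple by its two ends from the stop of the track. The job was handed in at about 42 s of robot time, with the gripper open and clear of everything. `hand_in()` gives no verdict.

**Seating:** each part met its cradle at the height expected for a fully seated part, within about 0.5 mm. The outlines of the seated poses overlay the last pictures to about 1 px, under 1 mm. The tee shows the largest offset, about 0.7 mm along its run.

**Track:** the last wrist and scene pictures show nipple_2 rolled down to the stop, still on the track, with the third nipple behind it.

**Discrepancies on the way:**
- I gripped the small elbow about 4 mm off mid-bend, because the first estimate left out its dark open end. I corrected this in the hand before seating it.
- Both elbows touched their curbs with a few newtons sideways (about 3.5 N and 7 N) before I released them.
- The wrist camera shows things about 2–4% smaller than its calibration predicts. I therefore aligned each part to its cradle in the same picture.

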